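# Sort the dog biscuits into the locked treat jar

## Task

Put away the dog biscuits that lie on the chopping board: lift the treat jar's flip-top tab right back, unscrew the cap beneath it and set it down on the counter clear of the jar. Put every whole bone-shaped biscuit into the jar and every damaged one (snapped short, or with a knob missing) into the steel bowl; then put the cap back, screw it home to its stop and fold the tab fully down. Leave everything else where it stands.

Things in the scene. Friction and masses are not known exactly. Their poses are not given: they have to be found in the camera images.
- jar_mouth (a point): white round jar, fixed, hollow, 110 mm outside and 100 mm inside diameter, 95 mm high, inner floor 6 mm above the counter. This point: centre of its mouth at rim level (95 mm up). x points from the jar's middle to the tab's hinge, z up. At +y and -y two steel clamp arcs stand outside the rim, out to 75 mm from the axis, with lips 8 to 12 mm above the rim
- tab (a joint): steel flip-top tab: 0 = folded down over the cap, where its two cheeks straddle the cap's grip bar and lock it; grows as the free end is lifted, and it tips over backwards to a stop at 2.1 rad. A stiff hinge: it stays wherever it is left; about 1 N at the tongue moves it. Right back it leaves most room for a gripper over the cap
- tab_hinge (a point): hinge of the tab, 76 mm from the jar's axis along jar_mouth's x and 45 mm above the rim; the hinge axis is jar_mouth's y. The post of the hinge is 41 mm wide. Folded down, the tab runs level from here towards -x over the cap, 30 mm wide
- tab_tongue (a point): middle of the tongue at the tab's free end, 128 mm from the hinge axis: a bar 28 mm long (along the tab), 12 mm wide (along the hinge axis) and 12 mm thick. Pinched by its two sides along the hinge axis, it can pivot in the fingers. Folded down it is 140 mm above the counter with 29 mm free between it and the cap
- cap_grip (a point): middle of the grip bar on top of the jar's loose round cap (0.16 kg): the bar is 60 mm long along x, 14 mm wide and 28 mm high; z up. 34 mm above the cap's underside. On the jar it is 24 mm above jar_mouth and, screwed home, the bar lies along jar_mouth's x. The cap is symmetrical: half a turn makes no difference. Set down, it stands on its plug, this point 34 mm above the counter
- cap_base (a point): centre of the cap's underside, same axes as cap_grip. A rubber plug 95 mm wide and 10 mm deep, tapered to 84 mm at this end, enters the mouth with 2.5 mm of play all round; above it a disc 114 mm wide, 10 mm thick, with two ears (24 mm wide) at +y and -y that reach 66 mm from the axis
- jar_clamps (a point): on the jar's axis, at the lips' underside, 8 mm above the rim. Screwed home, the cap's ears lie under the lips against stops and it cannot be lifted. From above it unscrews anticlockwise: turned 0.95 to 2.4 rad from home the ears are clear and the cap lifts straight off. It goes on again at such an angle and screws home clockwise until the ears meet the stops
- bowl_rim (a point): loose steel bowl, 156 mm across its rim, 45 mm high, 0.5 kg. This point: centre of its mouth, on the level of the rim
- treat_board: wooden chopping board 220 x 320 x 18 mm that does not move, on which the biscuits lie. Origin: centre of its underside
- whole_0_mid (a point): whole bone-shaped dog biscuit, 84 mm long, 38 mm wide over the two knobs at either end, with a waist 17 mm wide and 17 mm high between them (44 mm of it clear), 30 g. Its point is at its middle, half-way up (8.5 mm above its underside); x lies along its length, z up. May be absent.
- pepper_mill_mid (a point): wooden pepper mill standing behind the work, 58 mm wide, 160 mm high; a bystander. This point: 80 mm above its underside
- lemon_mid (a point): lemon, 78 mm long, lying behind the work; a bystander. This point: its middle
- whole_1_mid (a point): whole bone-shaped dog biscuit, 84 mm long, 38 mm wide over the two knobs at either end, with a waist 17 mm wide and 17 mm high between them (44 mm of it clear), 30 g. Its point is at its middle, half-way up (8.5 mm above its underside); x lies along its length, z up. May be absent.
- whole_2_mid (a point): whole bone-shaped dog biscuit, 84 mm long, 38 mm wide over the two knobs at either end, with a waist 17 mm wide and 17 mm high between them (44 mm of it clear), 30 g. Its point is at its middle, half-way up (8.5 mm above its underside); x lies along its length, z up. May be absent.
- whole_3_mid (a point): whole bone-shaped dog biscuit, 84 mm long, 38 mm wide over the two knobs at either end, with a waist 17 mm wide and 17 mm high between them (44 mm of it clear), 30 g. Its point is at its middle, half-way up (8.5 mm above its underside); x lies along its length, z up. May be absent.
- odd_0_mid (a point): snapped bone-shaped dog biscuit: 60 mm long, the knobs at its -x end are gone; two knobs (38 mm over both) at +x, the rest a shaft 17 mm wide and high, 30 g. Its point is at its middle, half-way up (8.5 mm above its underside); x lies along its length, z up. May be absent.
- odd_1_mid (a point): bitten bone-shaped dog biscuit: 84 mm long like a whole one, but of its four knobs the one at +x, -y is missing; waist 17 mm wide and high, 30 g. Its point is at its middle, half-way up (8.5 mm above its underside); x lies along its length, z up. May be absent.
- odd_2_mid (a point): snapped bone-shaped dog biscuit: 60 mm long, the knobs at its -x end are gone; two knobs (38 mm over both) at +x, the rest a shaft 17 mm wide and high, 30 g. Its point is at its middle, half-way up (8.5 mm above its underside); x lies along its length, z up. May be absent.
Not all that is in view belongs to the job. Leave any blue or turquoise look-alike of the part that bears whole_0_mid alone.

How it is judged:
By the outcome, as a careful person would: the job done as asked, in the order asked, and still so for the second after the job is handed in, with the robot touching nothing.
Of whole_0, whole_1, whole_2, whole_3 only 2 to 3 are there at a start; the rules pass over those that are not, and their reading is None.
Of odd_0, odd_1, odd_2 only 1 to 2 are there at a start; the rules pass over those that are not, and their reading is None.
At some moment in a run one of whole_0, whole_1, whole_2, whole_3, odd_0, odd_1, odd_2 may be knocked a few centimetres aside while the robot is not near it.
Once in a run the grip may slacken for a moment while it holds something.
It also fails if it takes over 210 s, if anything falls off the work surface, if the arm or the gripper's body presses on something with over 40 N, if the wrist force passes 120 N, or if a joint passes its speed limit or range.

## Robot

A 6-joint arm with a two-finger parallel gripper is mounted at the origin on a cart in front of the work surface, level with it; the furniture and walls round the work are solid. World frame = base frame: x ahead of the robot, y to its left, z up, the work surface at z = 0. Lengths are in mm, angles in rad, forces in N, time in s.
With the tool pointing down it reaches from about 400 to 825 mm from the base axis. Payload 7 kg.
Tool frame: the origin (TCP) lies on the mounting face of the last link; the fingertips stand 173 mm ahead of it and the grasp point (between the pads) lies arm.grasp_offset ahead of it (arm.grasp_offset is the distance from the TCP to the grasp point, in mm); z points along the fingers, y is the line along which they close (so a half turn about z gives the same grasp; the last joint's range is limited). The gripper opens to 85 mm and grips with 20 to 120 N. Pads are 22 mm wide; open, the fingers measure 114 mm over their backs; the gripper's body (76 mm by 85 mm) begins 54 mm behind the grasp point. The pads swing forward as they close: fully open they stand 13 mm farther back than shut.
Start: joints at [1.515, 0.359, 0.012, 0, -1.224, -0.288], TCP at [227.528, 635.474, 404.702] pointing down, gripper open.
Joint ranges: [-3.07, 3.07], [-1.43, 2.12], [-1.02, 1.25], [-3.03, 1.67], [-3.05, -0], [-3.03, 3.03]. Speed limits (rad/s): [2.39, 2.39, 3.01, 3.14, 3.14, 3.14].

## Interface

Orientations are given as a 3x3 rotation matrix whose columns are the frame's x, y, z axes.
In Python, from cell import arm gives the robot as it stands.
- The arm moves only by the tool step_arm, never from a script. Its argument "increments" is a list of rows, each a list of 7 numbers: the shift along the tool's x, y, z in m, then the turn, a rotation vector about the tool's x, y, z in rad, then the opening, from 0 (shut) to 1 (fully open). In form: [[dx, dy, dz, ax, ay, az, grip], ...]. A call has 1 to 10 rows; each row is the pose to reach, as a shift and turn from the pose commanded when the call began, along the tool's axes at that moment; what a row does not reach only later rows make up. A row lasts 1/8 s, in which the tool goes at most 62.5 mm and 10.7 degrees, less where a joint would pass 70% of its speed; a pose out of reach is approached as far as the arm can. A call with a gripper value outside its range is refused whole. The fingers move at their own pace and stop on an object; "squeeze" is the grip in N (left out, the last holds). Time passes only in rows, so rows that repeat a pose let the fingers close. It gives the time, the measured TCP pose, the force, the opening and the grip force at its end, in the units of the state.
- arm.get_state(): the state, without advancing time (a new reading comes with each control period).
- arm.snapshot(name): name is "scene" or "top" or "wrist"; returns (picture, depth): 400x640x3 uint8, blue, green, red; 400x640 float32, mm along the optical axis (not along the pixel's ray), 0 where there is no reading.
- arm.calibration(name): a dict with "fx", "fy", "cx", "cy" (pixels), "rvec" (rotation vector, rad) and "tvec" (3), from world to camera coordinates, as OpenCV has them. Camera axes: x right, y down, z forward; pixel columns grow to the right and rows downward; lengths in mm; the calibration is good to about 2 mm. A picture is of the moment at which its call begins: read the wrist's pose just before it. calibration takes no time and is no camera call; for the wrist camera it gives the pose at the moment of the call.
- arm.close_job(): hands the job in; it is judged then, once.
The state is a dict: "t": time; "q": joint angles; "joint_vel": joint speeds; "tau": joint torques, N m; "tool_pos": TCP position; "tool_rot": TCP orientation; "ft_force": force on the tool from outside, world axes, zero at the start; "wrist_torque": the same for the moment, N m; "width": finger opening in mm; "grasp_force": force on a finger pad.
Only numpy, scipy, OpenCV 4.12 (cv2) and the standard library are available. Lean on these libraries where they do the work, as an engineer would, in place of code of your own. Each camera call takes 0.05 s, during which the arm holds its last target. There are 200 camera calls.

## Working session

There is one attempt and no reset: what is moved stays moved. The work goes in short steps, Python scripts to look and compute and a tool call to move; the robot and the scene stay as the last step left them, time stands still between calls to the robot, and variables do not carry over. Pictures are saved under pics/ and viewed, at most 14 in all, crops included, and the job is handed in when it is done.

Besides the shell and the picture viewer there is one more tool, called after "Call:" by a JSON object that holds its "op" and its "data". step_arm: Moves the arm, as the interface text tells. Its arguments: {"type":"object","properties":{"increments":{"type":"array","items":{"type":"array","items":{"type":"number"}}},"squeeze":{"type":"number"}},"required":["increments"]}

```bash
ls; mkdir -p pics; python3 - <<'E'
from cell import arm
import cv2, numpy as np
print(arm.grasp_offset, arm.get_state())
for n in("scene","top"):
    p,d=arm.snapshot(n); cv2.imwrite(f"pics/{n}0.png",p); np.save(f"pics/{n}0.npy",d); print(n,arm.calibration(n))
E
```

```text
pics
154.70000000000002 {'t': 0.0, 'q': array([ 1.51509582e+00,  3.59368466e-01,  1.10422668e-02, -3.17612548e-04,
       -1.22405892e+00, -2.88052704e-01]), 'joint_vel': array([ 0.00173388, -0.00025146,  0.00149527,  0.00024585,  0.0010236 ,
        0.00083754]), 'tau': array([ 1.53693368e-04, -5.83330536e+01,  2.93421650e+01,  6.93671644e+00,
       -5.84766574e-03,  6.06923493e-06]), 'tool_pos': array([227.46211268, 635.31491685, 403.77398579]), 'tool_rot': array([[ 9.41459950e-01, -3.37124627e-01, -3.86697088e-04],
       [-3.37124808e-01, -9.41458655e-01, -1.56968545e-03],
       [ 1.65120301e-04,  1.60816117e-03, -9.99998693e-01]]), 'ft_force': array([-0.497604  , -1.0291286 , -0.52488587]), 'wrist_torque': array([-0.0044308 ,  0.02641186, -0.02703701]), 'grasp_force': 0.0, 'width': 85.90521097876636}
scene {'fx': 372.81589717251023, 'fy': 372.81589717251023, 'cx': 316.7981661279864, 'cy': 198.4858503384045, 'rvec': array([ 2.11399975, -1.14446809,  0.4798503 ]), 'tvec': array([-234.58866388,  459.37113597,  804.07350856])}
top {'fx': 367.08936663094437, 'fy': 367.08936663094437, 'cx': 320.4150666927273, 'cy': 195.9706820349581, 'rvec': array([ 2.10915849, -2.14772503,  0.17413767]), 'tvec': array([ 100.25478724,  575.86555761, 1073.18804091])}
```

View pics/scene0.png

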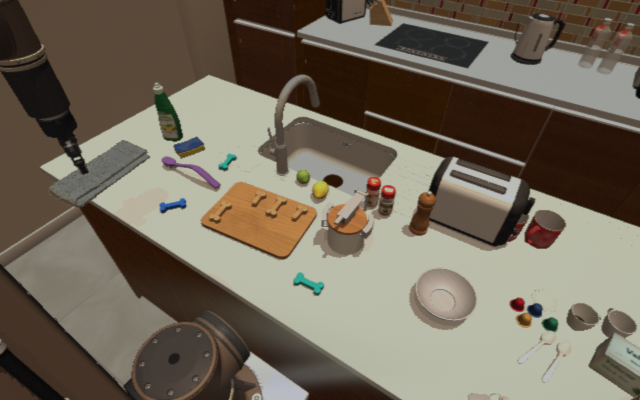

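View pics/top0.png

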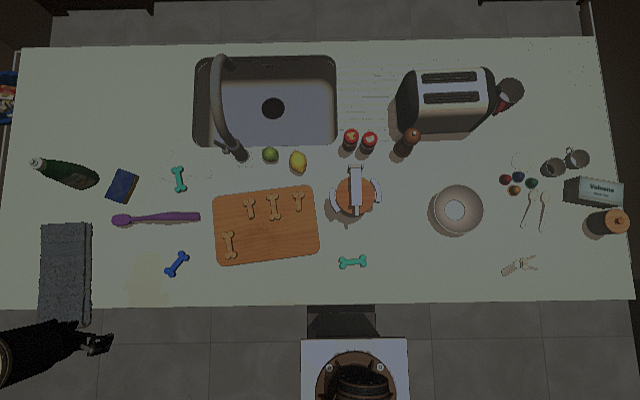

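```bash
cat > h.py <<'E'
from cell import arm
import cv2, numpy as np
def ray(n,uv,cal=None):
    c=cal or arm.calibration(n); R=cv2.Rodrigues(np.array(c["rvec"]))[0]; C=-R.T@c["tvec"]
    uv=np.atleast_2d(uv).astype(float)
    d=np.c_[(uv[:,0]-c["cx"])/c["fx"],(uv[:,1]-c["cy"])/c["fy"],np.ones(len(uv))]@R
    return C,d
def onz(n,uv,z,cal=None):
    C,d=ray(n,uv,cal); return C+d*((z-C[2])/d[:,2])[:,None]
def cloud(n,D,cal=None):
    v,u=np.mgrid[:400,:640]; C,d=ray(n,np.c_[u.ravel(),v.ravel()],cal)
    return (C+d*D.ravel()[:,None]).reshape(400,640,3)
E
python3 - <<'E'
from h import *
p=cv2.imread("pics/top0.png"); D=np.load("pics/top0.npy")
c=p[140:285,200:390]; cv2.imwrite("pics/crop1.png",cv2.resize(cv2.convertScaleAbs(c,alpha=1.6),None,fx=4.2,fy=4.1,interpolation=cv2.INTER_CUBIC))
P=cloud("top",D)
hsv=cv2.cvtColor(p,cv2.COLOR_BGR2HSV)
Z=P[...,2]
print("table z",np.median(Z[150:250,380:420]),"board z",np.median(Z[245:255,250:300]))
# biscuits by height over board
m=((Z>26)&(Z<60)).astype(np.uint8); roi=np.zeros_like(m); roi[185:265,213:320]=1; m*=roi
n,l,s,ce=cv2.connectedComponentsWithStats(m)
for i in range(1,n):
    if s[i,4]>30:
        q=P[l==i]; print("bisc",s[i],q[:,:2].mean(0),Z[l==i].max(),cv2.minAreaRect(q[:,:2].astype(np.float32)))
# jar: points
for lo,hi in((90,100),(100,112),(112,125),(125,160)):
    mm=(Z>lo)&(Z<hi); mm[:,:325]=0; mm[:,390:]=0; mm[:150]=0; mm[225:]=0
    q=P[mm]; print(lo,len(q),q.mean(0),q.min(0),q.max(0))
# bowl
mm=(Z>38)&(Z<52); mm[:,:420]=0; mm[:,490:]=0; mm[:175]=0;mm[245:]=0
q=P[mm]; print("bowl",len(q),cv2.minEnclosingCircle(q[:,:2].astype(np.float32)))
E
```

```text
table z 0.15307901668961676 board z 16.948581467015742
bisc [292 191  13  20 141] [571.60118664 158.94485954] 41.849833114242756 ((569.6991577148438, 154.73992919921875), (59.64636993408203, 35.94757080078125), 14.62615966796875)
bisc [266 192  15  28 214] [552.76777372 236.58126864] 40.76999854241967 ((553.7222900390625, 236.47348022460938), (82.37632751464844, 37.43064880371094), 7.782895565032959)
bisc [243 198  12  20 145] [552.32577201 309.90930318] 38.67459080248091 ((548.1253051757812, 311.321044921875), (59.23688507080078, 34.68898010253906), 4.078794002532959)
bisc [222 230  15  29 227] [436.1769924  370.64688378] 41.16194048688226 ((437.4674377441406, 371.3022766113281), (83.03399658203125, 35.816261291503906), 8.916708946228027)
90 25 [555.47411761  -6.00673398  96.75919091] [517.40506333 -81.77855277  91.64973297] [643.59965611  64.39542288  99.84532715]
100 1085 [568.97558051  -9.70026736 105.65672519] [516.12539153 -86.81972621 100.23018537] [642.8125683   64.46148895 111.82850271]
112 6 [625.68396764  -8.04734761 117.95750143] [568.28098764 -66.73366714 113.29370597] [645.64338066  27.12569833 122.55288145]
125 513 [589.15751294 -11.27536816 143.04177308] [505.96816624 -32.49441597 125.85723769] [652.06239868   9.46131346 152.14166099]
bowl 374 ((534.2813110351562, -330.24884033203125), 78.07280731201172)
```

View pics/crop1.png

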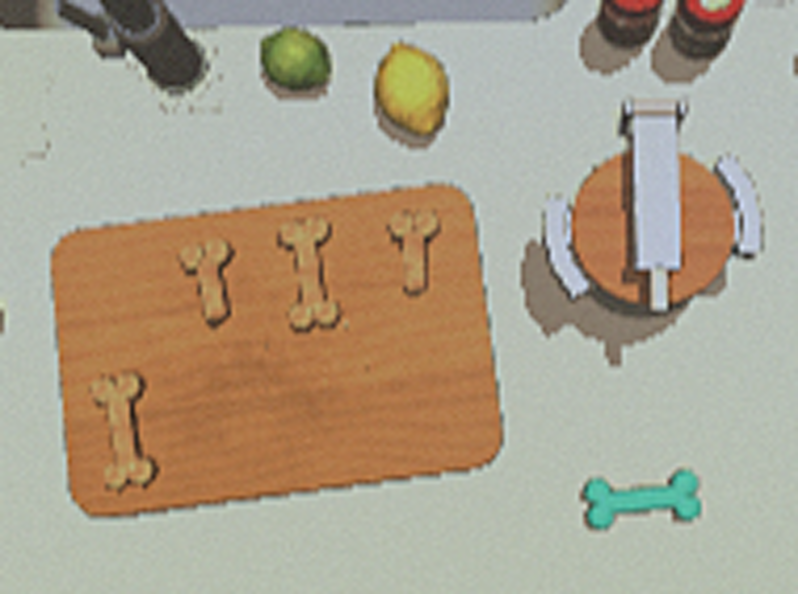

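```bash
python3 - <<'E'
from h import *
p=cv2.imread("pics/top0.png"); D=np.load("pics/top0.npy"); P=cloud("top",D); Z=P[...,2]
hsv=cv2.cvtColor(p,cv2.COLOR_BGR2HSV); H,S,V=[hsv[...,i].astype(int) for i in range(3)]
roi=np.zeros(Z.shape,bool); roi[160:225,325:390]=1
# disc
m=roi&(S>90)&(Z>98)&(Z<112)&(H<25)
uv=np.argwhere(m)[:,::-1]; q=P[m]; hull=cv2.convexHull(onz("top",uv,105)[:,:2].astype(np.float32))
print("disc",len(q),np.median(q[:,2]),cv2.minEnclosingCircle(hull))
# clamps
m=roi&(S<70)&(Z>98)&(Z<112)
for side in(1,-1):
    q=P[m]; q=q[(q[:,1]+10)*side>45]; print("clamp",len(q),q.mean(0),q.min(0),q.max(0))
# tab
m=roi&(Z>128)&(Z<160); q=P[m]; 
for lo in range(480,660,15):
    s=q[(q[:,0]>=lo)&(q[:,0]<lo+15)]
    if len(s): print(lo,len(s),s.mean(0).round(1),s[:,1].min().round(1),s[:,1].max().round(1))
E
```

```text
disc 764 105.22764848152326 ((570.6661376953125, -10.65750503540039), 56.44804763793945)
clamp 134 [557.77911261  52.11028036 106.65946284] [523.01412167  36.52948256  99.10517891] [594.08424661  64.46148895 111.63538117]
clamp 139 [584.02116768 -73.81979189 106.69626245] [549.6204927  -86.81972621  98.48550079] [620.75851172 -56.56998135 111.82850271]
495 8 [507.2  -9.8 144.7] -14.3 -5.6
510 20 [516.9 -10.1 145.6] -14.5 -5.6
525 34 [533.6 -11.5 143.2] -24.7 4.5
540 62 [547.4  -9.4 142.2] -24.3 4.1
555 54 [562.5 -10.7 142.7] -24.8 3.7
570 57 [577.1 -11.6 142.9] -25.2 3.3
585 61 [592.5 -11.1 142.7] -26.1 2.7
600 56 [607.9 -12.1 142.2] -26.5 2.4
615 56 [622.5 -12.4 142.8] -27.1 2.0
630 64 [638.5 -12.8 142.7] -32.2 6.8
645 40 [648.3 -10.7 146.3] -32.5 9.5
```

```bash
cat >> h.py <<'E'
from scipy.spatial.transform import Rotation as Rn
def Rd(psi):
    c,s=np.cos(psi),np.sin(psi); return np.array([[c,s,0],[s,-c,0],[0,0,-1.]])
def go(*pts):
    """pts: (x,y,zTCP,psi) world -> shift/turn from the present tool frame"""
    s=arm.get_state(); R=np.array(s["tool_rot"]); p=np.array(s["tool_pos"])
    print("t %.2f pos %s psi %.3f q %s w %.1f f %.1f F %s"%(s["t"],p.round(1),np.arctan2(R[1,0],R[0,0]),np.round(s["q"],2),s["width"],s["grasp_force"],np.round(s["ft_force"],1)))
    for x,y,z,psi in pts:
        d=R.T@(np.array([x,y,z])-p)/1000; r=Rn.from_matrix(R.T@Rd(psi)).as_rotvec()
        print(d.round(4),r.round(4),"rows>=",round(max(np.linalg.norm(d)/.0625,np.linalg.norm(r)/.1867),1))
E
python3 - <<'E'
from h import *
go((518.3,-9.7,390,3.11),(400,200,404,-1.9))
E
```

```text
t 0.10 pos [227.5 635.3 403.9] psi -0.344 q [ 1.52  0.36  0.01 -0.   -1.22 -0.29] w 85.5 f 0.0 F [ 0.2 -0.1 -0.6]
[0.4913 0.5092 0.0147] [ 1.0000e-04 -2.1000e-03  2.8293e+00] rows>= 15.2
[0.3092 0.3517 0.0004] [ 1.0000e-03 -1.3000e-03  1.5561e+00] rows>= 8.3
```

Call:
{"op": "step_arm", "data": {"increments": [[0.031,0.032,0.001,0,0,0.17,0.5],[0.062,0.064,0.002,0,0,0.35,0.5],[0.092,0.095,0.003,0,0,0.53,0.5],[0.123,0.127,0.004,0,0,0.7,0.5],[0.154,0.159,0.005,0,0,0.88,0.5],[0.184,0.191,0.006,0,0,1.06,0.5],[0.215,0.223,0.006,0,0,1.24,0.5],[0.246,0.255,0.007,0,0,1.41,0.5],[0.276,0.286,0.008,0,0,1.59,0.5],[0.307,0.318,0.009,0,0,1.77,0.5]], "squeeze": 40}}

```text
t: 1.35
tool_pos: [409.6, 231.2, 395.6]
tool_rot: [[-0.522, -0.853, -0.0], [-0.853, 0.522, 0.0], [0.0, 0.0, -1.0]]
ft_force: [0.9, 0.2, 0.6]
width: 42.8
grasp_force: 0.0
```

```bash
python3 -c "
from h import *
go((518.3,-9.7,390,3.11),(518.3,-9.7,295,3.11))"
```

```text
t 1.35 pos [409.6 231.2 395.6] psi -2.119 q [ 0.93  0.02 -0.43 -0.   -1.11 -1.48] w 42.8 f 0.0 F [0.9 0.2 0.6]
[ 0.1489 -0.2184  0.0056] [ 1.0000e-04 -1.0000e-04  1.0537e+00] rows>= 5.6
[ 0.1488 -0.2184  0.1006] [ 1.0000e-04 -1.0000e-04  1.0537e+00] rows>= 5.6
```

Call:
{"op": "step_arm", "data": {"increments": [[0.025,-0.036,0.001,0,0,0.175,0.5],[0.05,-0.073,0.002,0,0,0.35,0.5],[0.075,-0.109,0.003,0,0,0.527,0.5],[0.099,-0.146,0.004,0,0,0.702,0.5],[0.124,-0.182,0.005,0,0,0.878,0.5],[0.1488,-0.2184,0.006,0,0,1.0537,0.5],[0.1488,-0.2184,0.006,0,0,1.0537,0.5],[0.1488,-0.2184,0.006,0,0,1.0537,0.5],[0.1488,-0.2184,0.006,0,0,1.0537,0.5]]}}

```text
t: 2.48
tool_pos: [519.2, -7.0, 389.7]
tool_rot: [[-1.0, 0.024, -0.0], [0.024, 1.0, 0.0], [0.0, 0.0, -1.0]]
ft_force: [-0.0, -0.1, 0.2]
width: 42.9
grasp_force: 0.0
```

```bash
python3 -c "
from h import *
cal=arm.calibration('wrist')
p,d=arm.snapshot('wrist'); cv2.imwrite('pics/w1.png',p); np.save('pics/w1.npy',d)
import pickle; pickle.dump(cal,open('pics/w1.pkl','wb'))
P=cloud('wrist',d,cal); Z=P[...,2]
m=(d>0)&(Z>130)&(Z<160)&(P[...,0]<660)
q=P[m]
for lo in range(495,660,12):
    s=q[(q[:,0]>=lo)&(q[:,0]<lo+12)]
    if len(s): print(lo,len(s),np.median(s,0).round(1),s[:,1].min().round(1),s[:,1].max().round(1))
go((518.3,-9.7,390,3.11),(518.3,-9.7,295,3.11))"
```

```text
495 120 [503.6  -9.7 145.8] -14.9 -4.4
507 201 [513.  -10.1 146.6] -15.4 -3.9
519 195 [524.6  -9.8 146.4] -15.7 -4.0
531 505 [536.3 -10.2 143.2] -24.9 4.6
543 458 [549.  -10.5 143.3] -25.3 4.0
555 431 [560.9 -10.7 143.4] -25.6 3.9
567 413 [573.  -11.1 143.4] -25.5 3.7
579 402 [584.9 -11.4 143.3] -26.1 3.6
591 383 [596.9 -11.  143.3] -25.6 3.5
603 370 [609.  -11.3 143.3] -26.1 3.4
615 357 [620.9 -11.5 143.3] -26.5 3.2
627 294 [632.  -11.8 143.2] -31.6 8.2
639 25 [639.4   5.4 133.4] -29.9 8.4
t 2.52 pos [519.2  -6.9 389.8] psi 3.118 q [ 0.37  0.11 -0.35 -0.   -1.11 -1.96] w 42.9 f 0.0 F [ 0.6  0.1 -0.2]
[ 0.0008 -0.0028 -0.0002] [0.0002 0.0001 0.0076] rows>= 0.0
[ 0.0008 -0.0029  0.0948] [0.0002 0.0001 0.0076] rows>= 1.5
```

View pics/w1.png

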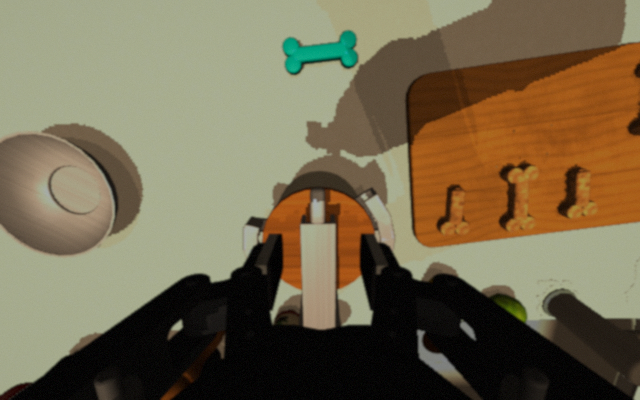

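Call:
{"op": "step_arm", "data": {"increments": [[0.002,-0.0029,0.05,0,0,0.005,0.5],[0.002,-0.0029,0.0948,0,0,0.005,0.5],[0.002,-0.0029,0.0948,0,0,0.005,0.5],[0.002,-0.0029,0.0948,0,0,0.005,0],[0.002,-0.0029,0.0948,0,0,0.005,0],[0.002,-0.0029,0.0948,0,0,0.005,0],[0.002,-0.0029,0.0948,0,0,0.005,0],[0.002,-0.0029,0.0948,0,0,0.005,0]], "squeeze": 30}}

```text
t: 3.52
tool_pos: [518.2, -10.2, 296.9]
tool_rot: [[-1.0, 0.03, 0.004], [0.03, 1.0, 0.001], [-0.004, 0.001, -1.0]]
ft_force: [-2.4, 0.6, 7.1]
width: 11.2
grasp_force: 34.0
```

```bash
python3 -c "
from h import *
go((518.3,-9.7,295,3.117))
for a in np.linspace(0,2.1,22): print(a.round(2),(128*(1-np.cos(a))).round(1),(128*np.sin(a)).round(1))"
```

```text
t 3.52 pos [518.2 -10.2 296.9] psi 3.112 q [ 0.36  0.2  -0.48  0.   -0.89 -1.96] w 11.2 f 34.0 F [-2.4  0.6  7.1]
[-0.0001  0.0005  0.0019] [ 0.0009  0.0037 -0.0054] rows>= 0.0
0.0 0.0 0.0
0.1 0.6 12.8
0.2 2.6 25.4
0.3 5.7 37.8
0.4 10.1 49.8
0.5 15.7 61.4
0.6 22.4 72.3
0.7 30.1 82.5
0.8 38.8 91.8
0.9 48.4 100.3
1.0 58.8 107.7
1.1 69.9 114.1
1.2 81.6 119.3
1.3 93.8 123.3
1.4 106.2 126.1
1.5 118.9 127.7
1.6 131.7 127.9
1.7 144.5 126.9
1.8 157.1 124.7
1.9 169.4 121.1
2.0 181.3 116.4
2.1 192.6 110.5
```

Call:
{"op": "step_arm", "data": {"increments": [[-0.0006,0,-0.0128,0,0,0,0],[-0.0026,0,-0.0254,0,0,0,0],[-0.0057,0,-0.0378,0,0,0,0],[-0.0101,0,-0.0498,0,0,0,0],[-0.0157,0,-0.0614,0,0,0,0],[-0.0224,0,-0.0723,0,0,0,0],[-0.0301,0,-0.0825,0,0,0,0],[-0.0388,0,-0.0918,0,0,0,0],[-0.0484,0,-0.1003,0,0,0,0],[-0.0588,0,-0.1077,0,0,0,0]]}}

```text
t: 4.78
tool_pos: [572.9, -11.6, 403.0]
tool_rot: [[-0.999, 0.031, -0.01], [0.031, 1.0, 0.001], [0.01, 0.001, -1.0]]
ft_force: [-18.9, 13.5, 14.9]
width: 11.1
grasp_force: 52.2
```

```bash
python3 -c "
from h import *
go((518.2+192.6,-15,295+110,3.117))"
```

```text
t 4.78 pos [572.9 -11.6 403. ] psi 3.111 q [ 0.32  0.2  -0.21 -0.   -1.17 -1.92] w 11.1 f 52.2 F [-18.9  13.5  14.9]
[-0.1379  0.0008 -0.0033] [ 0.0012 -0.0099 -0.0063] rows>= 2.2
```

Call:
{"op": "step_arm", "data": {"increments": [[-0.0105,0,-0.0084,0,0,0,0],[-0.022,0,-0.014,0,0,0,0],[-0.034,0,-0.018,0,0,0,0],[-0.0464,0,-0.0208,0,0,0,0],[-0.059,0,-0.0224,0,0,0,0],[-0.072,0,-0.0226,0,0,0,0],[-0.0847,0,-0.0216,0,0,0,0],[-0.0975,0,-0.0194,0,0,0,0],[-0.1102,0,-0.0158,0,0,0,0],[-0.122,0,-0.011,0,0,0,0]]}}

```text
t: 6.02
tool_pos: [698.6, -13.9, 415.8]
tool_rot: [[-1.0, 0.029, 0.002], [0.029, 1.0, 0.003], [-0.002, 0.003, -1.0]]
ft_force: [-1.1, 14.6, 8.4]
width: 11.4
grasp_force: 40.1
```

```bash
python3 -c "
from h import *
go((518.2+192.6,-15,295+110,3.117))"
```

```text
t 6.03 pos [698.6 -13.9 415.8] psi 3.112 q [ 0.26  0.39  0.09 -0.   -1.26 -1.86] w 11.4 f 40.1 F [-1.1 14.6  8.4]
[-0.0122 -0.0008  0.0108] [ 0.0032  0.0023 -0.0047] rows>= 0.3
```

Call:
{"op": "step_arm", "data": {"increments": [[-0.007,0.002,0.005,0,0,0,0],[-0.012,0.002,0.0095,0,0,0,0],[-0.015,0.002,0.0125,0,0,0,0],[-0.016,0.002,0.013,0,0,0,0],[-0.016,0.002,0.013,0,0,0,0]]}}

```text
t: 6.65
tool_pos: [711.5, -13.6, 409.1]
tool_rot: [[-1.0, 0.029, 0.001], [0.029, 1.0, 0.0], [-0.001, 0.0, -1.0]]
ft_force: [-26.4, 13.7, 39.8]
width: 11.5
grasp_force: 43.5
```

```bash
python3 -c "
from h import *
go((518.2+192.6,-15,295+110,3.117))"
```

```text
t 6.65 pos [711.5 -13.6 409.1] psi 3.113 q [ 0.25  0.42  0.11 -0.   -1.26 -1.85] w 11.5 f 43.5 F [-26.4  13.7  39.8]
[ 0.0007 -0.0014  0.0041] [ 0.0004  0.0011 -0.0039] rows>= 0.1
```

Call:
{"op": "step_arm", "data": {"increments": [[-0.013,0.002,0.009,0,0,0,0.4],[-0.013,0.002,0.008,0,0,0,0.4],[-0.013,0.002,0.008,0,0,0,0.4],[-0.013,0.002,-0.05,0,0,0,0.4],[0.04,0.002,-0.06,0,0,0,0.4],[0.1,0.002,-0.05,0,0,0,0.4],[0.14,0.002,-0.02,0,0,0,0.4],[0.14,0.002,0.01,0,0,0,0.4],[0.14,0.002,0.01,0,0,0,0.4]]}}

```text
t: 7.78
tool_pos: [573.3, -8.6, 389.2]
tool_rot: [[-1.0, 0.031, -0.004], [0.031, 1.0, -0.001], [0.004, -0.001, -1.0]]
ft_force: [-0.1, -0.7, 0.4]
width: 34.4
grasp_force: 0.0
```

```bash
python3 -c "
from h import *
go((570.7,-10.7,284,3.113))
cal=arm.calibration('wrist')
p,d=arm.snapshot('wrist'); cv2.imwrite('pics/w2.png',p)
P=cloud('wrist',d,cal); Z=P[...,2]
m=(d>0)&(Z>126)&(Z<142)&(abs(P[...,0]-570)<60)&(abs(P[...,1]+10)<50)
q=P[m]; print(len(q),np.median(q,0))
for lo in range(520,640,8):
    s=q[(q[:,0]>=lo)&(q[:,0]<lo+8)]
    if len(s): print(lo,len(s),np.median(s,0).round(1),s[:,1].min().round(1),s[:,1].max().round(1))
p,d=arm.snapshot('scene');cv2.imwrite('pics/s2.png',cv2.resize(p[140:270,270:470],None,fx=4,fy=4))
p,d=arm.snapshot('top');P=cloud('top',d);m=(P[...,2]>160)&(abs(P[...,1]+12)<35)&(P[...,0]>655)&(P[...,0]<800)
q=P[m];print(len(q),q.min(0),q.max(0))
"
```

```text
t 7.78 pos [573.3  -8.6 389.2] psi 3.110 q [ 0.33  0.2  -0.24 -0.   -1.13 -1.93] w 34.4 f 0.0 F [-0.1 -0.7  0.4]
[ 0.0021 -0.002   0.1052] [-0.0011 -0.0037 -0.0027] rows>= 1.7
1100 [564.80234337 -10.59037454 133.55216514]
536 137 [540.3 -10.6 133.1] -16.5 -4.0
544 162 [547.8 -10.1 133.6] -16.9 -3.4
552 157 [555.9 -10.4 133.6] -17.3 -3.5
560 151 [563.8 -10.6 133.5] -17.6 -3.7
568 144 [571.8 -10.5 133.6] -17.0 -4.0
576 142 [579.9 -10.8 133.7] -17.4 -4.2
584 140 [588.1 -11.  133.7] -17.8 -4.4
592 67 [594.2 -10.8 133.2] -17.9 -4.6Traceback (most recent call last):
  File "<string>", line 14, in <module>
    q=P[m];print(len(q),q.min(0),q.max(0))
                        ~~~~~^^^
    return umr_minimum(a, axis, None, out, keepdims, initial, where)
ValueError: zero-size array to reduction operation minimum which has no identity
```

View pics/s2.png

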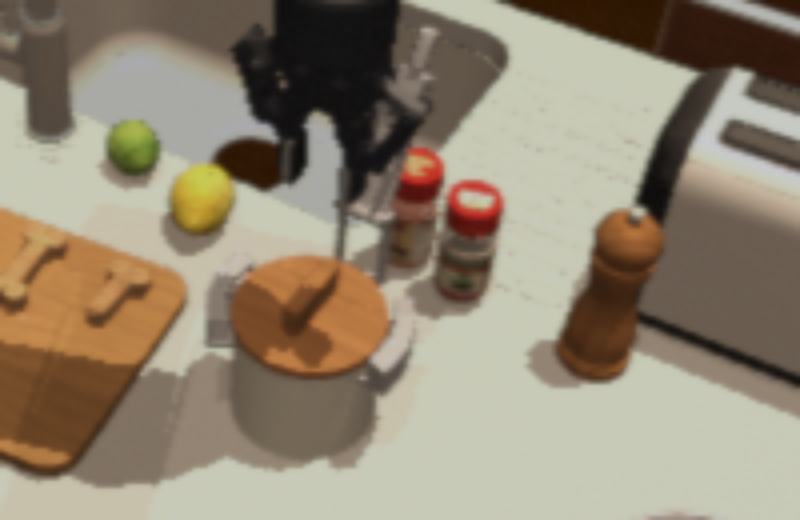

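Call:
{"op": "step_arm", "data": {"increments": [[0.0035,-0.002,0.05,-0.001,-0.004,-0.008,0.4],[0.0035,-0.002,0.1,-0.001,-0.004,-0.008,0.4],[0.0035,-0.002,0.108,-0.001,-0.004,-0.008,0.4],[0.0035,-0.002,0.108,-0.001,-0.004,-0.008,0],[0.0035,-0.002,0.108,-0.001,-0.004,-0.008,0],[0.0035,-0.002,0.108,-0.001,-0.004,-0.008,0],[0.0035,-0.002,0.108,-0.001,-0.004,-0.008,0],[0.0035,-0.002,0.108,-0.001,-0.004,-0.008,0]], "squeeze": 80}}

```text
t: 8.93
tool_pos: [571.5, -10.0, 284.3]
tool_rot: [[-1.0, 0.022, 0.007], [0.022, 1.0, 0.001], [-0.007, 0.001, -1.0]]
ft_force: [0.9, 0.5, 7.9]
width: 12.1
grasp_force: 81.5
```

```bash
python3 -c "
from h import *
go((570.7,-10.7,284,3.113))"
```

```text
t 8.93 pos [571.5 -10.  284.3] psi 3.119 q [ 0.33  0.3  -0.38  0.   -0.89 -1.92] w 12.1 f 81.5 F [0.9 0.5 7.9]
[ 0.0008 -0.0008  0.0003] [0.0014 0.0072 0.0064] rows>= 0.1
```

Call:
{"op": "step_arm", "data": {"increments": [[0,0,-0.002,0,0,-0.16,0],[0,0,-0.002,0,0,-0.32,0],[0,0,-0.002,0,0,-0.48,0],[0,0,-0.002,0,0,-0.64,0],[0,0,-0.002,0,0,-0.8,0],[0,0,-0.002,0,0,-0.96,0],[0,0,-0.002,0,0,-1.12,0],[0,0,-0.002,0,0,-1.28,0],[0,0,-0.002,0,0,-1.44,0],[0,0,-0.002,0,0,-1.6,0]]}}

```text
t: 10.18
tool_pos: [569.9, -9.7, 284.4]
tool_rot: [[0.01, -1.0, 0.003], [-1.0, -0.01, 0.002], [-0.002, -0.003, -1.0]]
ft_force: [-4.2, 5.5, 1.9]
width: 12.3
grasp_force: 80.9
```

```bash
python3 -c "
from h import *
go((570.7,-10.7,284,3.113))
p,d=arm.snapshot('top');cv2.imwrite('pics/t3.png',p)
p,d=arm.snapshot('scene');cv2.imwrite('pics/s3.png',cv2.resize(p[140:270,270:470],None,fx=4,fy=4))
"
```

```text
t 10.18 pos [569.9  -9.7 284.4] psi -1.560 q [ 0.33  0.29 -0.38 -0.   -0.89 -0.31] w 12.3 f 80.9 F [-4.2  5.5  1.9]
[ 0.001  -0.0008  0.0004] [-2.0000e-04  3.7000e-03  1.6097e+00] rows>= 8.6
```

View pics/s3.png

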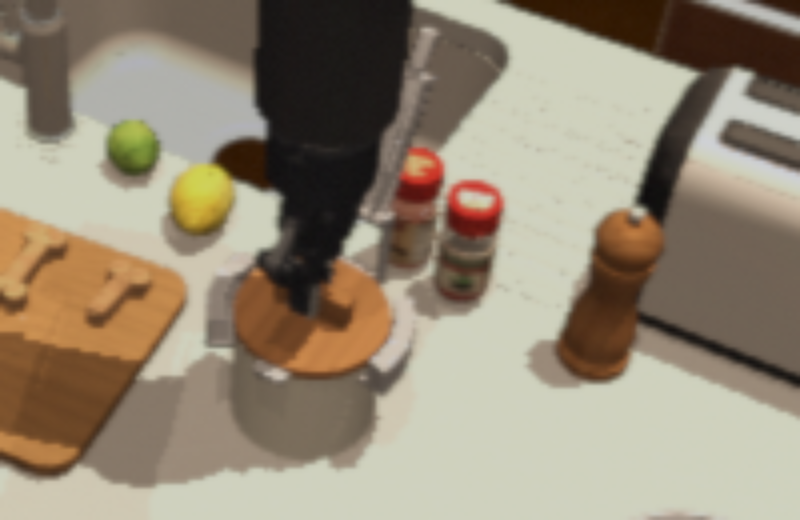

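Call:
{"op": "step_arm", "data": {"increments": [[0,0,-0.01,0,0,0,0],[0,0,-0.025,0,0,0,0],[0,0,-0.05,0,0,0,0],[0,0,-0.08,0,0,0,0],[0,0,-0.1,0,0,0,0],[0,0,-0.1,0,0,0,0]]}}

```text
t: 11.02
tool_pos: [570.7, -10.4, 387.3]
tool_rot: [[0.006, -1.0, 0.009], [-1.0, -0.006, 0.002], [-0.002, -0.009, -1.0]]
ft_force: [-0.1, 0.3, -3.3]
width: 12.7
grasp_force: 52.0
```

```bash
python3 -c "
from h import *
go((450,-170,380,-1.56),(450,-170,202,-1.56))"
```

```text
t 11.03 pos [570.7 -10.4 387.3] psi -1.565 q [ 0.32  0.2  -0.25  0.   -1.11 -0.32] w 12.7 f 52.0 F [-0.1  0.3 -3.3]
[0.1589 0.1216 0.006 ] [-0.0086  0.0017 -0.0052] rows>= 3.2
[0.1592 0.1232 0.184 ] [-0.0086  0.0017 -0.0052] rows>= 4.4
```

Call:
{"op": "step_arm", "data": {"increments": [[0.03,0.023,0,0,0,0,0],[0.065,0.05,0.002,0,0,0,0],[0.1,0.077,0.004,0,0,0,0],[0.135,0.104,0.005,0,0,0,0],[0.1589,0.1218,0.006,0,0,0,0],[0.1589,0.122,0.05,0,0,0,0],[0.159,0.1225,0.1,0,0,0,0],[0.159,0.123,0.145,0,0,0,0],[0.159,0.123,0.17,0,0,0,0],[0.159,0.123,0.172,0,0,0,0]]}}

```text
t: 12.28
tool_pos: [447.9, -170.0, 210.1]
tool_rot: [[0.006, -1.0, -0.001], [-1.0, -0.006, 0.001], [-0.001, 0.001, -1.0]]
ft_force: [-0.3, -0.3, -0.9]
width: 12.6
grasp_force: 82.4
```

```bash
python3 -c "
from h import *
go((450,-170,202,-1.56))
p,d=arm.snapshot('scene');cv2.imwrite('pics/s4.png',cv2.resize(p[150:320,250:490],None,fx=3.3,fy=3.3))
"
```

```text
t 12.28 pos [ 447.9 -170.   210.1] psi -1.565 q [ 0.05  0.27 -0.65 -0.   -0.65 -0.04] w 12.6 f 82.4 F [-0.3 -0.3 -0.9]
[ 0.     -0.0021  0.0081] [ 0.0009  0.0008 -0.0053] rows>= 0.1
```

View pics/s4.png

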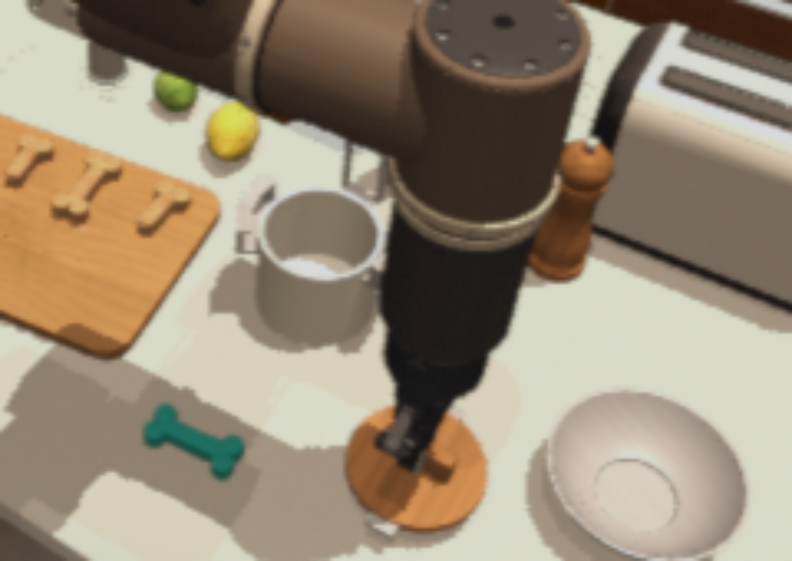

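Call:
{"op": "step_arm", "data": {"increments": [[0,0,0.005,0,0,0,0],[0,0,0.0085,0,0,0,0],[0,0,0.0105,0,0,0,0],[0,0,0.0105,0,0,0,0],[0,0,0.0105,0,0,0,0.4],[0,0,0.0105,0,0,0,0.4],[0,0,0.0105,0,0,0,0.4],[0,0,-0.03,0,0,0,0.4],[0,0,-0.09,0,0,0,0.4],[0,0,-0.14,0,0,0,0.4]]}}

```text
t: 13.58
tool_pos: [448.4, -170.0, 354.3]
tool_rot: [[0.007, -1.0, 0.005], [-1.0, -0.007, 0.001], [-0.001, -0.005, -1.0]]
ft_force: [0.8, 0.8, 0.0]
width: 34.3
grasp_force: 0.0
```

```bash
cat > bisc.py <<'E'
from h import *
def bisc(name="top"):
    p,D=arm.snapshot(name); P=cloud(name,D); Z=P[...,2]
    m=((Z>27)&(Z<60)&(P[...,0]>375)&(P[...,0]<640)&(P[...,1]>105)&(P[...,1]<430)).astype(np.uint8)
    n,l,s,ce=cv2.connectedComponentsWithStats(m)
    for i in range(1,n):
        if s[i,4]>60:
            v,u=np.nonzero(l==i); q=onz(name,np.c_[u,v],35)[:,:2]
            (cx,cy),(w,h),a=cv2.minAreaRect(q.astype(np.float32))
            if w<h: a+=90; w,h=h,w
            ax=np.radians(a); e=np.array([np.cos(ax),np.sin(ax)]); e*=np.sign(e[0])
            side=np.mean((q-[cx,cy])@e)
            print("rect c %.1f %.1f size %.0f x %.0f yaw %.3f mass side %+.1f mean %s n %d"%(cx,cy,w,h,np.arctan2(e[1],e[0]),side,q.mean(0).round(1),s[i,4]))
    return p,D
E
python3 -c "
from bisc import *
bisc()
go((437,371,300,0),(437,371,193,0))
"
```

```text
rect c 569.5 154.7 size 61 x 36 yaw 0.252 mass side +3.0 mean [571.5 159. ] n 140
rect c 553.2 236.2 size 82 x 37 yaw 0.125 mass side -0.3 mean [552.8 236.4] n 217
rect c 548.1 312.7 size 59 x 34 yaw 0.013 mass side +4.1 mean [552.2 309.8] n 143
rect c 437.4 370.3 size 83 x 35 yaw 0.170 mass side -1.0 mean [436.3 370.6] n 225
t 13.62 pos [ 450.  -170.4  360.8] psi -1.563 q [ 0.05  0.07 -0.47  0.   -1.02 -0.04] w 34.1 f 0.0 F [ 2.7 -0.6  6.9]
[-0.5416  0.0096  0.06  ] [-0.01   -0.012  -1.5629] rows>= 8.7
[-0.5417  0.0111  0.167 ] [-0.01   -0.012  -1.5629] rows>= 9.1
```

Call:
{"op": "step_arm", "data": {"increments": [[-0.055,0.001,0,0,0,-0.173,0.45],[-0.11,0.002,0,0,0,-0.346,0.45],[-0.165,0.003,0,0,0,-0.52,0.45],[-0.22,0.004,0,0,0,-0.693,0.45],[-0.275,0.005,0,0,0,-0.866,0.45],[-0.33,0.006,0,0,0,-1.04,0.45],[-0.385,0.007,0,0,0,-1.21,0.45],[-0.44,0.008,0.02,0,0,-1.386,0.45],[-0.495,0.009,0.04,0,0,-1.56,0.45],[-0.541,0.0096,0.06,0,0,-1.73,0.45]], "squeeze": 40}}

```text
t: 14.88
tool_pos: [435.3, 373.1, 291.7]
tool_rot: [[0.985, 0.171, 0.004], [0.171, -0.985, 0.001], [0.004, -0.0, -1.0]]
ft_force: [0.5, 0.0, 0.1]
width: 38.5
grasp_force: 0.0
```

```bash
cat >> bisc.py <<'E'
def wr(f,zb=18):
    cal=arm.calibration("wrist"); p,D=arm.snapshot("wrist"); cv2.imwrite(f,p); P=cloud("wrist",D,cal); Z=P[...,2]
    m=((D>0)&(Z>zb+9)&(Z<60)&(P[...,0]>375)&(P[...,0]<640)&(P[...,1]>105)&(P[...,1]<430)).astype(np.uint8)
    n,l,s,ce=cv2.connectedComponentsWithStats(m)
    for i in range(1,n):
        if s[i,4]>150:
            v,u=np.nonzero(l==i); q=onz("wrist",np.c_[u,v],zb+15,cal)[:,:2]
            (cx,cy),(w,h),a=cv2.minAreaRect(q.astype(np.float32))
            c,V=np.linalg.eigh(np.cov(q.T)); e=V[:,1]*np.sign(V[0,1]); t=(q-q.mean(0))@e
            print("rect c %.1f %.1f %.0fx%.0f  pca yaw %.3f mean %s ends %.0f %.0f z %.1f n %d"%(cx,cy,w,h,np.arctan2(e[1],e[0]),q.mean(0).round(1),t.min(),t.max(),np.median(Z[l==i]),s[i,4]))
E
python3 -c "
from bisc import *
go((437,370.5,193,.17))
wr('pics/w5.png')
"
```

```text
t 14.88 pos [435.3 373.1 291.7] psi 0.172 q [ 1.05  0.29 -0.37  0.   -0.91  0.69] w 38.5 f 0.0 F [0.5 0.  0.1]
[0.0008 0.0029 0.0987] [-0.0005 -0.0044  0.002 ] rows>= 1.6
rect c 549.2 238.4 83x42  pca yaw 0.119 mean [551.7 238.7] ends -44 39 z 35.2 n 4174
rect c 543.8 311.0 61x39  pca yaw 0.179 mean [549.4 312. ] ends -36 25 z 35.2 n 2631
rect c 564.1 163.6 61x31  pca yaw 0.198 mean [565.3 164. ] ends -32 29 z 35.0 n 2620
rect c 434.0 372.1 84x37  pca yaw 0.172 mean [435.9 372.4] ends -44 40 z 35.3 n 2640
```

View pics/w5.png

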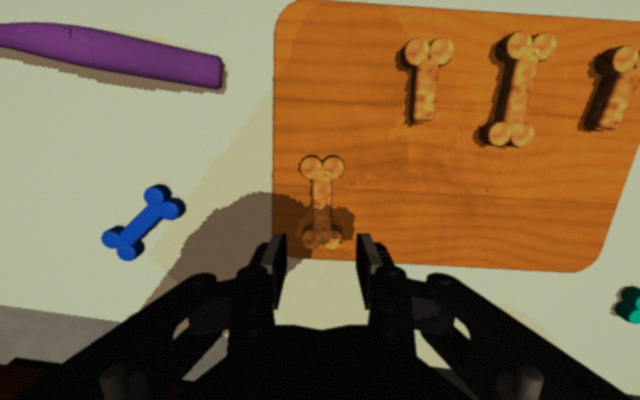

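Call:
{"op": "step_arm", "data": {"increments": [[0,0.001,0.05,0,0,0,0.45],[0,0.001,0.09,0,0,0,0.45],[0,0.001,0.0985,0,0,0,0.45],[0,0.001,0.0985,0,0,0,0],[0,0.001,0.0985,0,0,0,0],[0,0.001,0.0985,0,0,0,0],[0,0.001,0.0985,0,0,0,0],[0,0.001,0.05,0,0,0,0],[0,0.001,-0.03,0,0,0,0],[0,0.001,-0.09,0,0,0,0]]}}

```text
t: 16.18
tool_pos: [435.3, 369.6, 369.6]
tool_rot: [[0.986, 0.165, 0.004], [0.165, -0.986, 0.001], [0.004, -0.0, -1.0]]
ft_force: [0.5, 1.1, -1.5]
width: 15.4
grasp_force: 43.2
```

```bash
python3 -c "
from bisc import *
go((570.7,-10.7,380,.172),(570.7,-10.7,225,.172))
"
```

```text
t 16.18 pos [435.3 369.6 369.6] psi 0.166 q [ 1.05  0.21 -0.28  0.   -1.08  0.69] w 15.4 f 43.2 F [ 0.5  1.1 -1.5]
[ 0.0709  0.3974 -0.0102] [-0.0002 -0.0042 -0.0065] rows>= 6.5
[0.0702 0.3974 0.1448] [-0.0002 -0.0042 -0.0065] rows>= 6.9
```

Call:
{"op": "step_arm", "data": {"increments": [[0.01,0.056,-0.002,0,0,-0.006,0],[0.02,0.112,-0.004,0,0,-0.006,0],[0.03,0.168,-0.006,0,0,-0.006,0],[0.04,0.224,-0.008,0,0,-0.006,0],[0.05,0.28,-0.01,0,0,-0.006,0],[0.06,0.34,-0.01,0,0,-0.006,0],[0.067,0.38,-0.01,0,0,-0.006,0],[0.0708,0.3974,-0.01,0,0,-0.006,0],[0.0708,0.3974,0.02,0,0,-0.006,0],[0.0708,0.3974,0.04,0,0,-0.006,0]]}}

```text
t: 17.42
tool_pos: [570.7, -10.3, 326.8]
tool_rot: [[0.985, 0.17, 0.004], [0.17, -0.985, 0.001], [0.004, -0.001, -1.0]]
ft_force: [0.2, -0.4, -0.2]
width: 15.7
grasp_force: 43.2
```

```bash
python3 -c "
from bisc import *
go((570.7,-10.7,310,.172),(570.7,-10.7,225,.172))
cal=arm.calibration('wrist');p,d=arm.snapshot('wrist');cv2.imwrite('pics/w6.png',p)
"
```

```text
t 17.43 pos [570.7 -10.3 326.8] psi 0.171 q [ 0.32  0.25 -0.33  0.   -0.98  1.42] w 15.7 f 43.2 F [ 0.2 -0.4 -0.2]
[-0.0001  0.0004  0.0168] [-0.0005 -0.0038 -0.0011] rows>= 0.3
[-0.0004  0.0004  0.1018] [-0.0005 -0.0038 -0.0011] rows>= 1.6
```

View pics/w6.png

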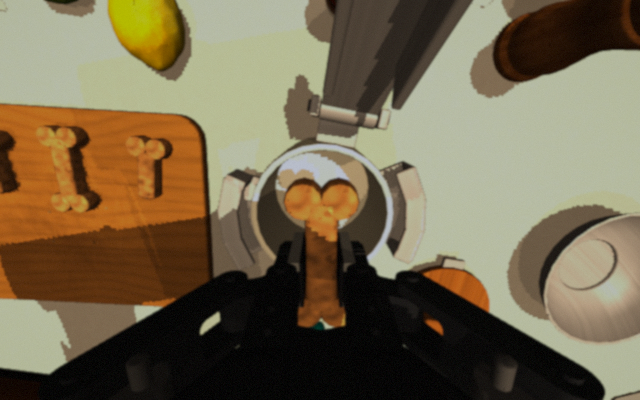

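```bash
python3 -c "
from bisc import *
C,_=ray('wrist',(0,0)); print(C)
"
```

```text
[637.07298798   1.61126031 294.32104423]
```

Call:
{"op": "step_arm", "data": {"increments": [[0,0,0.03,0,0,0,0],[0,0,0.06,0,0,0,0],[0,0,0.09,0,0,0,0],[0,0,0.092,0,0,0,0],[0,0,0.092,0,0,0,0.33],[0,0,0.092,0,0,0,0.33],[0,0,0.092,0,0,0,0.33],[0,0,0.04,0,0,0,0.33],[0,0,-0.02,0,0,0,0.33],[0,0,-0.04,0,0,0,0.33]]}}

```text
t: 18.73
tool_pos: [571.5, -10.3, 372.6]
tool_rot: [[0.985, 0.171, 0.011], [0.171, -0.985, 0.002], [0.011, -0.0, -1.0]]
ft_force: [-0.1, 0.1, -1.2]
width: 28.0
grasp_force: 0.0
```

```bash
python3 -c "
from bisc import *
wr('pics/w7.png')
go((550.7,238,300,.12),(550.7,238,193,.12))
"
```

```text
rect c 550.3 234.5 84x43  pca yaw 0.122 mean [552.2 235.1] ends -44 40 z 35.0 n 1908
rect c 545.6 308.1 60x44  pca yaw 0.194 mean [550.3 308.4] ends -35 26 z 34.8 n 1401
rect c 567.2 153.3 61x40  pca yaw 0.010 mean [570.2 157.8] ends -36 25 z 35.0 n 1188
t 18.77 pos [571.7 -10.4 373.8] psi 0.172 q [ 0.32  0.21 -0.27  0.   -1.08  1.42] w 28.0 f 0.0 F [ 2.1 -0.   2.2]
[ 0.0209 -0.2483  0.0741] [-0.0005 -0.0125  0.0521] rows>= 4.2
[ 0.0196 -0.2482  0.1811] [-0.0005 -0.0125  0.0521] rows>= 4.9
```

View pics/w7.png

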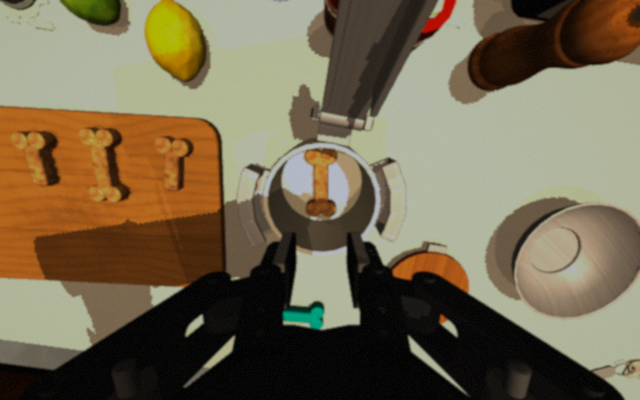

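Call:
{"op": "step_arm", "data": {"increments": [[0.004,-0.05,0,0,0,0.02,0.42],[0.008,-0.1,0,0,-0.006,0.04,0.42],[0.012,-0.15,0.01,0,-0.012,0.05,0.42],[0.016,-0.2,0.03,0,-0.012,0.05,0.42],[0.021,-0.2466,0.06,0,-0.012,0.05,0.42],[0.021,-0.2466,0.08,0,-0.012,0.05,0.42],[0.021,-0.2466,0.08,0,-0.012,0.05,0.42]]}}

```text
t: 19.65
tool_pos: [549.1, 236.4, 286.3]
tool_rot: [[0.992, 0.122, -0.01], [0.122, -0.993, -0.003], [-0.011, 0.002, -1.0]]
ft_force: [0.2, -0.1, 0.1]
width: 35.9
grasp_force: 0.0
```

```bash
python3 -c "
from bisc import *
go((551.5,236.5,193,.122))
wr('pics/w8.png')
"
```

```text
t 19.65 pos [549.1 236.4 286.3] psi 0.122 q [ 0.73  0.34 -0.31 -0.01 -0.93  0.97] w 35.9 f 0.0 F [ 0.2 -0.1  0.1]
[0.0034 0.0001 0.0933] [0.0016 0.0108 0.0002] rows>= 1.5
rect c 549.9 237.1 84x37  pca yaw 0.124 mean [552.2 237.2] ends -44 40 z 35.3 n 2822
rect c 566.9 156.3 62x38  pca yaw 0.018 mean [570.3 160.2] ends -36 25 z 35.2 n 2011
rect c 545.5 311.0 60x38  pca yaw 0.190 mean [550.9 310.4] ends -36 25 z 35.2 n 1988
```

Call:
{"op": "step_arm", "data": {"increments": [[0.002,-0.0005,0.05,0,0.01,0,0.42],[0.0025,-0.0005,0.088,0,0.01,0,0.42],[0.0028,-0.0005,0.0932,0,0.01,0,0.42],[0.0028,-0.0005,0.0932,0,0.01,0,0],[0.0028,-0.0005,0.0932,0,0.01,0,0],[0.0028,-0.0005,0.0932,0,0.01,0,0],[0.0028,-0.0005,0.0932,0,0.01,0,0],[0.0028,-0.0005,0.05,0,0.01,0,0],[0.0028,-0.0005,-0.02,0,0.01,0,0],[0.0028,-0.0005,-0.085,0,0.01,0,0]]}}

```text
t: 20.95
tool_pos: [552.8, 237.0, 365.1]
tool_rot: [[0.993, 0.121, 0.002], [0.121, -0.993, 0.0], [0.002, -0.0, -1.0]]
ft_force: [1.0, 0.8, -1.3]
width: 15.9
grasp_force: 41.8
```

```bash
python3 -c "
from bisc import *
go((570.7,-10.7,370,.122),(570.7,-10.7,240,.122))
"
```

```text
t 20.95 pos [552.8 237.  365.1] psi 0.122 q [ 0.73  0.27 -0.21  0.   -1.09  0.96] w 15.9 f 41.8 F [ 1.   0.8 -1.3]
[-0.0123  0.248  -0.0049] [-0.0002 -0.0024 -0.0003] rows>= 4.0
[-0.0126  0.2481  0.1251] [-0.0002 -0.0024 -0.0003] rows>= 4.4
```

Call:
{"op": "step_arm", "data": {"increments": [[-0.003,0.05,-0.003,0,0,0,0],[-0.006,0.11,-0.005,0,0,0,0],[-0.009,0.17,-0.005,0,0,0,0],[-0.011,0.22,-0.005,0,0,0,0],[-0.0123,0.248,-0.005,0,0,0,0],[-0.0123,0.248,0.01,0,0,0,0],[-0.0124,0.248,0.04,0,0,0,0],[-0.0124,0.248,0.05,0,0,0,0]]}}

```text
t: 21.95
tool_pos: [570.2, -10.0, 310.9]
tool_rot: [[0.993, 0.121, -0.001], [0.121, -0.993, -0.0], [-0.001, -0.0, -1.0]]
ft_force: [-0.2, 0.3, -0.5]
width: 15.8
grasp_force: 41.9
```

```bash
python3 -c "
from bisc import *
go((570.7,-10.7,240,.122))
"
```

```text
t 21.95 pos [570.2 -10.  310.9] psi 0.122 q [ 0.33  0.27 -0.35 -0.   -0.95  1.37] w 15.8 f 41.9 F [-0.2  0.3 -0.5]
[0.0005 0.0007 0.0709] [-0.0001  0.0006 -0.0004] rows>= 1.1
```

Call:
{"op": "step_arm", "data": {"increments": [[0.0005,0.0007,0.03,0,0,0,0],[0.0005,0.0007,0.06,0,0,0,0],[0.0005,0.0007,0.074,0,0,0,0],[0.0005,0.0007,0.075,0,0,0,0],[0.0005,0.0007,0.075,0,0,0,0.33],[0.0005,0.0007,0.075,0,0,0,0.33],[0.0005,0.0007,0.075,0,0,0,0.33],[0.0005,0.0007,0.03,0,0,0,0.33],[0.0005,0.0007,-0.03,0,0,0,0.33],[0.0005,0.0007,-0.06,0,0,0,0.33]]}}

```text
t: 23.2
tool_pos: [571.8, -11.2, 376.7]
tool_rot: [[0.993, 0.121, 0.007], [0.121, -0.993, 0.001], [0.007, -0.0, -1.0]]
ft_force: [0.2, 0.7, -1.0]
width: 28.2
grasp_force: 0.0
```

```bash
python3 -c "
from bisc import *
wr('pics/w9.png')
cal=arm.calibration('wrist');p,d=arm.snapshot('wrist');P=cloud('wrist',d,cal)
hsv=cv2.cvtColor(p,cv2.COLOR_BGR2HSV)
m=(np.hypot(P[...,0]-570.7,P[...,1]+10.7)<48)&(hsv[...,1]>100)&(P[...,2]<200)&(d>0)
q=P[m];print(len(q),np.percentile(q[:,2],[1,50,90,99]),q.min(0),q.max(0))
go((545,156,300,.02),(545,156,193,.02))
"
```

```text
rect c 565.8 155.6 60x41  pca yaw 0.005 mean [570.4 157.6] ends -36 26 z 35.1 n 1131
rect c 548.3 303.6 62x44  pca yaw 0.187 mean [550.2 308.4] ends -35 26 z 34.8 n 1305
1707 [ 6.01444863 40.49231402 41.55246754 42.33761188] [526.24442769 -58.50980988   4.80670721] [611.67399714  29.63999254  43.10914161]
t 23.30 pos [572.2 -11.1 377.5] psi 0.122 q [ 0.32  0.21 -0.26  0.   -1.09  1.37] w 28.2 f 0.0 F [-0.   0.1 -0.2]
[-0.0075 -0.1691  0.0775] [-0.0012 -0.01    0.1019] rows>= 3.0
[-0.0085 -0.1691  0.1845] [-0.0012 -0.01    0.1019] rows>= 4.0
```

Call:
{"op": "step_arm", "data": {"increments": [[0,-0.05,0,0,0,0.04,0.4],[0.001,-0.1,0.01,0,-0.01,0.08,0.4],[0.002,-0.15,0.04,0,-0.01,0.1,0.4],[0.0027,-0.1704,0.07,0,-0.01,0.1,0.4],[0.0027,-0.1704,0.088,0,-0.01,0.1,0.4],[0.0027,-0.1704,0.088,0,-0.01,0.1,0.4]]}}

```text
t: 24.05
tool_pos: [552.9, 158.3, 283.0]
tool_rot: [[1.0, 0.022, -0.011], [0.022, -1.0, -0.002], [-0.011, 0.002, -1.0]]
ft_force: [-0.3, -0.5, -0.4]
width: 34.0
grasp_force: 0.0
```

```bash
cat >> bisc.py <<'E'
def shaft(x0,x1,y,name="wrist",zb=18):
    cal=arm.calibration(name); p,D=arm.snapshot(name); P=cloud(name,D,cal); Z=P[...,2]
    m=(D>0)&(Z>zb+12)&(Z<60)&(abs(P[...,1]-y)<32)
    for x in range(x0,x1,6):
        s=P[m&(P[...,0]>=x)&(P[...,0]<x+6)]
        if len(s)>3: print(x,len(s),s[:,1].min().round(1),s[:,1].max().round(1),((s[:,1].min()+s[:,1].max())/2).round(1))
E
python3 -c "
from bisc import *
go((555,158.5,193,.02))
wr('pics/w10.png'); shaft(525,605,158)
"
```

```text
t 24.05 pos [552.9 158.3 283. ] psi 0.022 q [ 0.62  0.31 -0.36 -0.01 -0.91  0.98] w 34.0 f 0.0 F [-0.3 -0.5 -0.4]
[ 0.0031 -0.0003  0.0899] [0.002  0.0111 0.0018] rows>= 1.4
rect c 565.0 159.2 60x37  pca yaw 0.014 mean [570.9 159.2] ends -36 24 z 35.3 n 1959
rect c 546.1 312.1 62x41  pca yaw 0.180 mean [550.7 309.5] ends -36 25 z 35.0 n 2200
531 26 153.3 166.0 159.7
537 131 150.8 167.0 158.9
543 136 151.0 167.1 159.0
549 144 150.3 167.1 158.7
555 148 150.5 167.1 158.8
561 147 150.7 167.2 158.9
567 147 150.9 167.3 159.1
573 208 144.8 174.4 159.6
579 334 140.8 177.8 159.3
585 347 141.0 177.8 159.4
591 160 143.7 175.5 159.6
```

Call:
{"op": "step_arm", "data": {"increments": [[0.001,-0.0008,0.05,0,0.01,0,0.4],[0.0015,-0.0008,0.085,0,0.011,0,0.4],[0.002,-0.0008,0.09,0,0.011,0,0.4],[0.002,-0.0008,0.09,0,0.011,0,0],[0.002,-0.0008,0.09,0,0.011,0,0],[0.002,-0.0008,0.09,0,0.011,0,0],[0.002,-0.0008,0.09,0,0.011,0,0],[0.002,-0.0008,0.05,0,0.011,0,0],[0.002,-0.0008,-0.02,0,0.011,0,0],[0.002,-0.0008,-0.08,0,0.011,0,0]]}}

```text
t: 25.4
tool_pos: [555.9, 159.1, 361.8]
tool_rot: [[1.0, 0.022, 0.003], [0.022, -1.0, -0.0], [0.003, 0.0, -1.0]]
ft_force: [2.6, 0.8, -0.6]
width: 16.0
grasp_force: 42.3
```

```bash
python3 -c "
from bisc import *
go((470,-170,365,-.2),(534.3,-330.2,365,-.6),(534.3,-330.2,210,-.6))
"
```

```text
t 25.40 pos [555.9 159.1 361.8] psi 0.022 q [ 0.62  0.23 -0.27  0.   -1.07  0.97] w 16.0 f 42.3 F [ 2.6  0.8 -0.6]
[-0.093   0.3272 -0.0034] [-0.     -0.003   0.2216] rows>= 5.4
[-0.0322  0.4887 -0.0032] [-6.000e-04 -3.000e-03  6.216e-01] rows>= 7.8
[-0.0326  0.4887  0.1518] [-6.000e-04 -3.000e-03  6.216e-01] rows>= 8.2
```

Call:
{"op": "step_arm", "data": {"increments": [[-0.02,0.05,-0.01,0,0,0,0],[-0.045,0.105,-0.01,0,0,0,0],[-0.06,0.16,-0.01,0,0,0,0],[-0.07,0.22,-0.01,0,0,0,0],[-0.07,0.28,-0.01,0,0,0,0],[-0.06,0.335,-0.01,0,0,0,0],[-0.05,0.39,-0.01,0,0,0,0],[-0.042,0.44,-0.01,0,0,0,0],[-0.04,0.4705,0.0,0,0,0,0],[-0.04,0.4705,0.03,0,0,0,0]]}}

```text
t: 26.65
tool_pos: [526.8, -314.4, 330.5]
tool_rot: [[1.0, 0.019, 0.006], [0.019, -1.0, -0.001], [0.006, 0.002, -1.0]]
ft_force: [-0.4, 1.0, -1.3]
width: 15.4
grasp_force: 42.3
```

```bash
python3 -c "
from bisc import *
go((526,-312,208,.02))
cal=arm.calibration('wrist');p,d=arm.snapshot('wrist');cv2.imwrite('pics/w11.png',p)
"
```

```text
t 26.65 pos [ 526.8 -314.4  330.5] psi 0.019 q [-0.22  0.31 -0.23 -0.   -1.02  1.81] w 15.4 f 42.3 F [-0.4  1.  -1.3]
[-0.0015 -0.0026  0.1225] [ 0.0015 -0.0062 -0.0011] rows>= 2.0
```

View pics/w11.png

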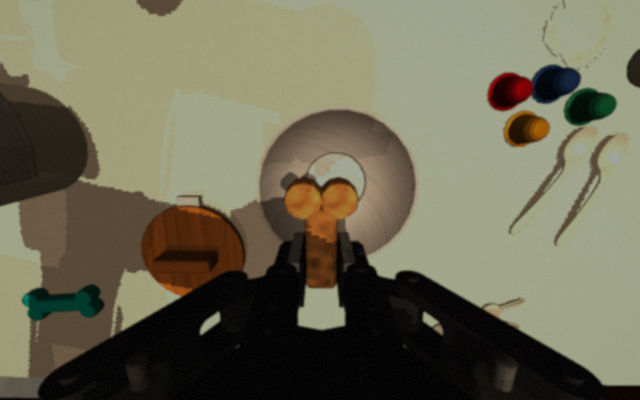

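Call:
{"op": "step_arm", "data": {"increments": [[0,-0.002,0.04,0,0,0,0],[0,-0.002,0.08,0,0,0,0],[0,-0.002,0.115,0,0,0,0],[0,-0.002,0.122,0,0,0,0],[0,-0.002,0.122,0,0,0,0.33],[0,-0.002,0.122,0,0,0,0.33],[0,-0.002,0.122,0,0,0,0.33],[0,-0.002,0.07,0,0,0,0.33],[0,-0.002,0.01,0,0,0,0.33],[0,-0.002,-0.035,0,0,0,0.33]]}}

```text
t: 27.95
tool_pos: [526.2, -310.1, 368.5]
tool_rot: [[1.0, 0.022, 0.006], [0.022, -1.0, -0.001], [0.006, 0.001, -1.0]]
ft_force: [0.2, -0.3, -0.9]
width: 28.1
grasp_force: 0.0
```

```bash
python3 -c "
from bisc import *
p,D=bisc()
P=cloud('top',D)
hsv=cv2.cvtColor(p,cv2.COLOR_BGR2HSV)
cal=arm.calibration('wrist');p2,d2=arm.snapshot('wrist');P=cloud('wrist',d2,cal);hsv=cv2.cvtColor(p2,cv2.COLOR_BGR2HSV)
m=(np.hypot(P[...,0]-534,P[...,1]+330)<85)&(hsv[...,1]>110)&(P[...,2]<100)&(d2>0)
q=P[m];print(len(q),q.mean(0),q.min(0),q.max(0))
m=(np.hypot(P[...,0]-534,P[...,1]+330)<110)&(P[...,2]>40)&(P[...,2]<50)&(d2>0)
print('bowl',cv2.minEnclosingCircle(P[m][:,:2].astype(np.float32)))
go((543,310,360,.18),(543,310,285,.18))
"
```

```text
rect c 548.1 312.7 size 59 x 34 yaw 0.013 mass side +4.4 mean [552.6 310. ] n 137
992 [ 539.78833546 -310.43223404   26.53437483] [ 499.1371177  -328.53431972    4.55424814] [ 564.3890016  -291.88786245   32.65755758]
bowl ((530.353271484375, -330.5490417480469), 77.60908508300781)
t 28.05 pos [ 527.3 -310.6  371.9] psi 0.022 q [-0.21  0.27 -0.19  0.   -1.1   1.81] w 28.2 f 0.0 F [ 0.6  0.3 -0.8]
[ 0.0294 -0.6202  0.0096] [ 0.0055 -0.0132 -0.1577] rows>= 9.9
[ 0.0283 -0.6205  0.0846] [ 0.0055 -0.0132 -0.1577] rows>= 10.0
```

Call:
{"op": "step_arm", "data": {"increments": [[-0.02,-0.06,0,0,0,-0.02,0.4],[-0.045,-0.118,0,0,0,-0.04,0.4],[-0.06,-0.178,0,0,0,-0.06,0.4],[-0.065,-0.24,0,0,0,-0.08,0.4],[-0.065,-0.302,0,0,0,-0.1,0.4],[-0.06,-0.364,0,0,0,-0.12,0.4],[-0.04,-0.422,0,0,0,-0.14,0.4],[-0.02,-0.48,0,0,0,-0.157,0.4],[0,-0.538,0,0,0,-0.157,0.4],[0.0294,-0.59,0.02,0,0,-0.157,0.4]]}}

```text
t: 29.3
tool_pos: [543.3, 282.6, 346.8]
tool_rot: [[0.984, 0.179, 0.007], [0.179, -0.984, 0.003], [0.007, -0.002, -1.0]]
ft_force: [0.9, 0.2, 0.5]
width: 34.3
grasp_force: 0.0
```

```bash
python3 -c "
from bisc import *
go((543,310,290,.18))
"
```

```text
t 29.30 pos [543.3 282.6 346.8] psi 0.180 q [ 0.8   0.3  -0.22  0.   -1.05  0.95] w 34.3 f 0.0 F [0.9 0.2 0.5]
[ 0.0043 -0.0269  0.0569] [-0.0017 -0.0071 -0.0001] rows>= 1.0
```

Call:
{"op": "step_arm", "data": {"increments": [[0.002,-0.02,0.03,0,-0.005,0,0.4],[0.0043,-0.027,0.057,0,-0.007,0,0.4],[0.0043,-0.027,0.057,0,-0.007,0,0.4]]}}

```text
t: 29.68
tool_pos: [541.8, 307.4, 285.7]
tool_rot: [[0.984, 0.178, -0.007], [0.178, -0.984, -0.004], [-0.008, 0.003, -1.0]]
ft_force: [0.2, 0.5, 0.4]
width: 34.1
grasp_force: 0.0
```

```bash
python3 -c "
from bisc import *
go((543,310,193,.18)); wr('pics/w12.png'); shaft(510,590,308)
"
```

```text
t 29.68 pos [541.8 307.4 285.7] psi 0.179 q [ 0.83  0.37 -0.26 -0.   -0.95  0.92] w 34.1 f 0.0 F [0.2 0.5 0.4]
[ 0.0024 -0.0026  0.0927] [ 0.0029  0.0076 -0.0011] rows>= 1.5
rect c 545.4 309.6 61x37  pca yaw 0.191 mean [550.9 311.3] ends -36 25 z 35.3 n 1866
510 12 303.0 311.9 307.5
516 97 296.9 313.8 305.4
522 134 297.3 314.8 306.0
528 136 298.4 315.7 307.0
534 139 299.7 317.7 308.7
540 142 300.7 318.7 309.7
546 141 302.6 319.6 311.1
552 190 300.5 330.8 315.7
558 294 296.7 332.5 314.6
564 327 295.7 332.0 313.9
570 201 296.3 329.5 312.9
576 8 302.3 307.3 304.8
```

Call:
{"op": "step_arm", "data": {"increments": [[-0.0065,-0.0022,0.05,0.003,0.008,-0.01,0.4],[-0.0065,-0.0022,0.086,0.003,0.008,-0.01,0.4],[-0.0065,-0.0022,0.0925,0.003,0.008,-0.01,0.4],[-0.0065,-0.0022,0.0925,0.003,0.008,-0.01,0],[-0.0065,-0.0022,0.0925,0.003,0.008,-0.01,0],[-0.0065,-0.0022,0.0925,0.003,0.008,-0.01,0],[-0.0065,-0.0022,0.0925,0.003,0.008,-0.01,0],[-0.0065,-0.0022,0.05,0.003,0.008,-0.01,0],[-0.0065,-0.0022,-0.02,0.003,0.008,-0.01,0],[-0.0065,-0.0022,-0.085,0.003,0.008,-0.01,0]]}}

```text
t: 31.02
tool_pos: [535.7, 308.3, 365.1]
tool_rot: [[0.982, 0.187, 0.004], [0.187, -0.982, 0.003], [0.004, -0.002, -1.0]]
ft_force: [0.5, 1.2, 0.0]
width: 15.9
grasp_force: 42.9
```

```bash
python3 -c "
from bisc import *
go((522,-350,365,.02))
"
```

```text
t 31.02 pos [535.7 308.3 365.1] psi 0.189 q [ 0.84  0.29 -0.18  0.   -1.1   0.92] w 15.9 f 42.9 F [0.5 1.2 0. ]
[-0.1369  0.6441 -0.002 ] [-0.0027 -0.004   0.1686] rows>= 10.5
```

Call:
{"op": "step_arm", "data": {"increments": [[-0.022,0.056,-0.005,0,0,0.02,0],[-0.045,0.11,-0.005,0,0,0.04,0],[-0.07,0.165,-0.005,0,0,0.06,0],[-0.092,0.222,-0.005,0,0,0.08,0],[-0.104,0.28,-0.005,0,0,0.1,0],[-0.116,0.338,-0.005,0,0,0.12,0],[-0.124,0.396,-0.005,0,0,0.14,0],[-0.13,0.454,-0.005,0,0,0.16,0],[-0.133,0.513,-0.005,0,0,0.168,0],[-0.135,0.572,-0.005,0,0,0.168,0]]}}

```text
t: 32.28
tool_pos: [510.3, -280.6, 366.8]
tool_rot: [[1.0, 0.02, 0.005], [0.02, -1.0, 0.003], [0.005, -0.003, -1.0]]
ft_force: [2.2, 0.6, -0.1]
width: 15.6
grasp_force: 42.9
```

```bash
python3 -c "
from bisc import *
go((522,-350,300,.02),(522,-350,210,.02))
"
```

```text
t 32.27 pos [ 510.3 -280.6  366.8] psi 0.020 q [-0.17  0.23 -0.25 -0.   -1.08  1.76] w 15.6 f 42.9 F [ 2.2  0.6 -0.1]
[0.0099 0.0698 0.0666] [-0.0027 -0.005   0.0005] rows>= 1.6
[0.0095 0.07   0.1566] [-0.0027 -0.005   0.0005] rows>= 2.7
```

Call:
{"op": "step_arm", "data": {"increments": [[0.006,0.045,0.02,0,0,0,0],[0.0097,0.07,0.06,0,0,0,0],[0.0095,0.07,0.11,0,0,0,0],[0.0095,0.07,0.15,0,0,0,0],[0.0095,0.07,0.156,0,0,0,0],[0.0095,0.07,0.156,0,0,0,0.3],[0.0095,0.07,0.156,0,0,0,0.3],[0.0095,0.07,0.156,0,0,0,0.3],[0.0095,0.07,0.09,0,0,0,0.3],[0.0095,0.07,0.02,0,0,0,0.3]]}}

```text
t: 33.52
tool_pos: [521.3, -348.3, 336.8]
tool_rot: [[1.0, 0.021, 0.003], [0.021, -1.0, 0.003], [0.003, -0.003, -1.0]]
ft_force: [1.5, -0.2, -0.8]
width: 25.5
grasp_force: 0.0
```

```bash
python3 -c "
from bisc import *
p,D=bisc()
cv2.imwrite('pics/t13.png',cv2.resize(p[140:285,200:500],None,fx=2.6,fy=2.6))
cal=arm.calibration('wrist');p2,d2=arm.snapshot('wrist');cv2.imwrite('pics/w13.png',p2);P=cloud('wrist',d2,cal);hsv=cv2.cvtColor(p2,cv2.COLOR_BGR2HSV)
m=(np.hypot(P[...,0]-532,P[...,1]+330)<85)&(hsv[...,1]>110)&(P[...,2]<100)&(d2>0)
q=P[m];print(len(q),q.mean(0),q.min(0),q.max(0))
m=(abs(P[...,0]-450)<50)&(abs(P[...,1]+170)<50)&(P[...,2]>38)&(P[...,2]<56)&(d2>0)
q=P[m];print('bar',len(q),cv2.minAreaRect(q[:,:2].astype(np.float32)),np.median(q[:,2]))
P=cloud('top',D);m=(abs(P[...,0]-450)<60)&(abs(P[...,1]+170)<60)&(P[...,2]>38)&(P[...,2]<60)
q=P[m];print('bar top',len(q),cv2.minAreaRect(q[:,:2].astype(np.float32)),np.median(q[:,2]))
m=(np.hypot(P[...,0]-450,P[...,1]+170)<75)&(P[...,2]>14)&(P[...,2]<28)
q=P[m];print('disc',len(q),cv2.minAreaRect(q[:,:2].astype(np.float32)),cv2.minEnclosingCircle(q[:,:2].astype(np.float32)),np.median(q[:,2]))
go((450,-170,300,-1.565),(450,-170,300,1.565))
"
```

```text
2438 [ 537.51887307 -330.97635612   29.31836501] [ 492.69656419 -368.32829283    4.45202998] [ 564.39079905 -290.81467635   41.84089046]
bar 874 ((449.6380615234375, -174.11863708496094), (60.12934112548828, 14.113984107971191), 89.84577178955078) 48.11243072114564
bar top 92 ((451.1329040527344, -172.1614532470703), (58.33354949951172, 12.194002151489258), 89.04713439941406) 47.71423547633515
disc 990 ((451.8663635253906, -172.8504638671875), (111.1078872680664, 111.53727722167969), 43.69050598144531) ((453.21917724609375, -173.90867614746094), 65.14338684082031) 19.94418133592376
t 33.62 pos [ 523.3 -349.3  344.2] psi 0.022 q [-0.28  0.32 -0.18 -0.   -1.05  1.87] w 25.6 f 0.0 F [ 0.3 -1.1  0.4]
[-0.0701 -0.181   0.0424] [-0.0102 -0.0154  1.5869] rows>= 8.5
[-0.0701 -0.181   0.0424] [ 0.0153 -0.0102 -1.543 ] rows>= 8.3
```

View pics/w13.png

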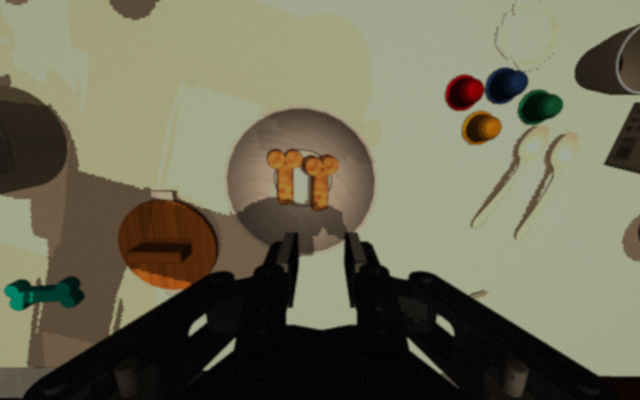

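Call:
{"op": "step_arm", "data": {"increments": [[-0.008,-0.02,-0.01,0,0,0.17,0.4],[-0.016,-0.04,-0.01,0,0,0.34,0.4],[-0.024,-0.06,-0.01,0,0,0.51,0.4],[-0.032,-0.08,0,0,0,0.68,0.4],[-0.04,-0.1,0.01,0,0,0.85,0.4],[-0.048,-0.12,0.02,0,0,1.02,0.4],[-0.056,-0.14,0.03,0,0,1.19,0.4],[-0.064,-0.16,0.04,0,0,1.36,0.4],[-0.07,-0.177,0.042,-0.005,-0.008,1.53,0.4],[-0.07,-0.178,0.042,-0.01,-0.015,1.587,0.4]], "squeeze": 80}}

```text
t: 34.88
tool_pos: [447.6, -170.8, 293.9]
tool_rot: [[0.002, -1.0, -0.011], [-1.0, -0.002, 0.006], [-0.006, 0.011, -1.0]]
ft_force: [0.3, -0.8, -0.1]
width: 34.0
grasp_force: 0.0
```

```bash
python3 -c "
from bisc import *
cal=arm.calibration('wrist');p2,d2=arm.snapshot('wrist');P=cloud('wrist',d2,cal)
m=(abs(P[...,0]-450)<50)&(abs(P[...,1]+170)<50)&(P[...,2]>44)&(P[...,2]<52)&(d2>0)
q=P[m];print('bar',len(q),cv2.minAreaRect(q[:,:2].astype(np.float32)),np.median(q[:,2]))
go((450.3,-173,300,-1.567),(450.3,-173,201,-1.567))
p,D=arm.snapshot('top');P=cloud('top',D)
m=(np.hypot(P[...,0]-570,P[...,1]+10)<59)&(P[...,2]>90)&(P[...,2]<99);q=P[m]
A=np.c_[2*q[:,:2],np.ones(len(q))];s=np.linalg.lstsq(A,(q[:,:2]**2).sum(1),rcond=None)[0]
print('rim',len(q),s[:2],np.sqrt(s[2]+s[0]**2+s[1]**2),cv2.minEnclosingCircle(q[:,:2].astype(np.float32)))
"
```

```text
bar 1158 ((448.452880859375, -173.7939910888672), (13.50975513458252, 58.69676208496094), 0.1460510790348053) 48.57382133473804
t 34.92 pos [ 448.  -171.1  294. ] psi -1.570 q [ 0.04  0.15 -0.55 -0.01 -0.88 -0.04] w 34.2 f 0.0 F [-0.4 -0.7  0.9]
[ 0.0019 -0.0023 -0.006 ] [ 0.011   0.0062 -0.0031] rows>= 0.1
[ 0.0025 -0.0034  0.093 ] [ 0.011   0.0062 -0.0031] rows>= 1.5
rim 110 [571.35117925 -10.99077592] 52.25756408222267 ((572.4993896484375, -11.123766899108887), 54.760494232177734)
```

Call:
{"op": "step_arm", "data": {"increments": [[0.0025,-0.0025,0.05,0.011,0.006,-0.003,0.4],[0.0025,-0.0025,0.085,0.011,0.006,-0.003,0.4],[0.0025,-0.0025,0.0925,0.011,0.006,-0.003,0.4],[0.0025,-0.0025,0.0925,0.011,0.006,-0.003,0],[0.0025,-0.0025,0.0925,0.011,0.006,-0.003,0],[0.0025,-0.0025,0.0925,0.011,0.006,-0.003,0],[0.0025,-0.0025,0.0925,0.011,0.006,-0.003,0],[0.0025,-0.0025,0.0925,0.011,0.006,-0.003,0]]}}

```text
t: 35.98
tool_pos: [449.9, -173.6, 201.5]
tool_rot: [[0.008, -1.0, 0.001], [-1.0, -0.008, -0.0], [0.0, -0.001, -1.0]]
ft_force: [-0.7, 1.0, 7.2]
width: 12.2
grasp_force: 79.9
```

```bash
python3 -c "
from bisc import *
go((450,-173,380,-1.567))
"
```

```text
t 35.98 pos [ 449.9 -173.6  201.5] psi -1.563 q [ 0.04  0.29 -0.66  0.   -0.63 -0.03] w 12.2 f 79.9 F [-0.7  1.   7.2]
[-0.0006 -0.0002 -0.1785] [-0.0006 -0.0001  0.004 ] rows>= 2.9
```

Call:
{"op": "step_arm", "data": {"increments": [[0,0,-0.02,0,0,0,0],[0,0,-0.06,0,0,0,0],[0,0,-0.11,0,0,0,0],[0,0,-0.15,0,0,0,0],[-0.03,-0.023,-0.175,0,0,0,0],[-0.07,-0.052,-0.18,0,0,0,0],[-0.11,-0.082,-0.18,0,0,0,0],[-0.145,-0.107,-0.18,0,0,0,0],[-0.162,-0.12,-0.18,0,0,0,0],[-0.162,-0.12,-0.18,0,0,0,0]]}}

```text
t: 37.22
tool_pos: [568.8, -9.9, 379.8]
tool_rot: [[0.009, -1.0, -0.002], [-1.0, -0.009, -0.0], [0.0, 0.002, -1.0]]
ft_force: [-1.3, -0.3, -0.9]
width: 12.4
grasp_force: 78.7
```

```bash
python3 -c "
from bisc import *
go((571,-10.9,300,-1.567),(571,-10.9,286.5,-1.567))
"
```

```text
t 37.23 pos [568.8  -9.9 379.8] psi -1.562 q [ 0.33  0.2  -0.26 -0.   -1.11 -0.32] w 12.4 f 78.7 F [-1.3 -0.3 -0.9]
[ 0.0011 -0.0023  0.0798] [ 0.0023 -0.      0.0049] rows>= 1.3
[ 0.0011 -0.0024  0.0933] [ 0.0023 -0.      0.0049] rows>= 1.5
```

Call:
{"op": "step_arm", "data": {"increments": [[0.001,-0.002,0.03,0.002,0,0,0],[0.001,-0.002,0.06,0.002,0,0,0],[0.001,-0.002,0.077,0.002,0,0,0],[0.001,-0.002,0.077,0.002,0,0,0],[0.001,-0.002,0.077,0.002,0,0,0]]}}

```text
t: 37.85
tool_pos: [570.4, -12.3, 304.3]
tool_rot: [[0.007, -1.0, 0.002], [-1.0, -0.007, 0.0], [-0.0, -0.002, -1.0]]
ft_force: [0.1, 0.0, -1.5]
width: 12.1
grasp_force: 78.6
```

```bash
python3 -c "
from bisc import *
go((571,-10.9,286.5,-1.567))
"
```

```text
t 37.85 pos [570.4 -12.3 304.3] psi -1.564 q [ 0.32  0.27 -0.36  0.   -0.94 -0.31] w 12.1 f 78.6 F [ 0.1  0.  -1.5]
[-0.0013 -0.0006  0.0178] [-0.0017  0.0001  0.0031] rows>= 0.3
```

Call:
{"op": "step_arm", "data": {"increments": [[-0.0013,-0.0004,0.006,-0.002,0,0,0],[-0.0013,-0.0004,0.012,-0.002,0,0,0],[-0.0013,-0.0004,0.017,-0.002,0,0,0],[-0.0013,-0.0004,0.0195,-0.002,0,0,0],[-0.0013,-0.0004,0.0195,-0.002,0,0,0]]}}

```text
t: 38.48
tool_pos: [570.6, -10.4, 286.5]
tool_rot: [[0.008, -1.0, -0.0], [-1.0, -0.008, -0.0], [0.0, 0.0, -1.0]]
ft_force: [-11.2, 3.3, 22.8]
width: 12.4
grasp_force: 82.2
```

```bash
python3 -c "
from bisc import *
go((571,-10.9,286.5,-1.567))
"
```

```text
t 38.48 pos [570.6 -10.4 286.5] psi -1.562 q [ 0.32  0.29 -0.38  0.   -0.9  -0.32] w 12.4 f 82.2 F [-11.2   3.3  22.8]
[ 0.0005 -0.0004  0.    ] [ 0.0003 -0.0004  0.0046] rows>= 0.0
```

Call:
{"op": "step_arm", "data": {"increments": [[0,0.001,-0.001,0,0,0.15,0],[0,0.001,-0.001,0,0,0.3,0],[0,0.001,-0.001,0,0,0.45,0],[0,0.001,-0.001,0,0,0.6,0],[0,0.001,-0.001,0,0,0.75,0],[0,0.001,-0.001,0,0,0.9,0],[0,0.001,-0.001,0,0,1.05,0],[0,0.001,-0.001,0,0,1.2,0],[0,0.001,-0.001,0,0,1.35,0],[0,0.001,-0.001,0,0,1.5,0]]}}

```text
t: 39.72
tool_pos: [570.2, -10.4, 286.5]
tool_rot: [[-0.997, -0.075, 0.001], [-0.075, 0.997, -0.0], [-0.001, -0.0, -1.0]]
ft_force: [-3.5, 0.8, 12.9]
width: 12.2
grasp_force: 80.8
```

```bash
python3 -c "
from bisc import *
go((571,-10.9,286.5,3.119)); print(arm.get_state()['wrist_torque'])
"
```

```text
t 39.73 pos [570.2 -10.4 286.5] psi -3.066 q [ 0.33  0.29 -0.38  0.   -0.9  -1.82] w 12.2 f 80.8 F [-3.5  0.8 12.9]
[-0.0008 -0.0006  0.    ] [-0.0005  0.0005  0.0978] rows>= 0.5
[0.29935914 1.63765476 0.55979246]
```

Call:
{"op": "step_arm", "data": {"increments": [[0,0,0,0,0,0.05,0],[0,0,0,0,0,0.1,0],[0,0,0,0,0,0.14,0],[0,0,0,0,0,0.17,0],[0,0,0,0,0,0.17,0]]}}

```text
t: 40.35
tool_pos: [569.3, -9.9, 286.6]
tool_rot: [[-0.996, 0.087, -0.001], [0.087, 0.996, -0.001], [0.001, -0.001, -1.0]]
ft_force: [-10.2, 3.6, 17.2]
width: 12.2
grasp_force: 95.2
```

```bash
python3 -c "
from bisc import *
go((571,-10.9,286.5,3.119)); print(arm.get_state()['wrist_torque'])
"
```

```text
t 40.35 pos [569.3  -9.9 286.6] psi 3.054 q [ 0.33  0.29 -0.38  0.   -0.9  -1.98] w 12.2 f 95.2 F [-10.2   3.6  17.2]
[-0.0018 -0.0008  0.0001] [-0.0008 -0.0014 -0.0649] rows>= 0.3
[1.5805563  3.62506607 2.06075048]
```

Call:
{"op": "step_arm", "data": {"increments": [[0,0,0,0,0,-0.03,0],[0,0,0,0,0,-0.05,0.4],[0,0,0,0,0,-0.05,0.4],[0,0,0,0,0,-0.05,0.4],[0,0,-0.03,0,0,-0.06,0.4],[0,0,-0.08,0,0,-0.065,0.4],[0,0,-0.1,0,0,-0.065,0.4],[0,0,-0.1,0,0,-0.065,0.4]]}}

```text
t: 41.35
tool_pos: [570.3, -10.5, 386.6]
tool_rot: [[-1.0, 0.027, 0.002], [0.027, 1.0, 0.001], [-0.002, 0.001, -1.0]]
ft_force: [-0.6, -1.1, -1.4]
width: 34.1
grasp_force: 0.0
```

```bash
python3 -c "
from bisc import *
go((571,-10.9,286.5,3.119))
cal=arm.calibration('wrist')
p,d=arm.snapshot('wrist'); cv2.imwrite('pics/w14.png',p)
P=cloud('wrist',d,cal); Z=P[...,2]
m=(d>0)&(Z>128)&(Z<140)&(abs(P[...,0]-570)<60)&(abs(P[...,1]+10)<50)
q=P[m]; print(len(q),np.median(q,0),cv2.minAreaRect(q[:,:2].astype(np.float32)))
for lo in range(520,640,8):
    s=q[(q[:,0]>=lo)&(q[:,0]<lo+8)]
    if len(s): print(lo,len(s),np.median(s,0).round(1),s[:,1].min().round(1),s[:,1].max().round(1))
"
```

```text
t 41.35 pos [570.3 -10.5 386.6] psi 3.114 q [ 0.32  0.2  -0.25 -0.   -1.12 -1.92] w 34.1 f 0.0 F [-0.6 -1.1 -1.4]
[-0.0005 -0.0005  0.1001] [ 0.001   0.0021 -0.0048] rows>= 1.6
1103 [565.95295735  -9.82514501 133.61277075] ((567.2806396484375, -9.840731620788574), (13.998156547546387, 58.93457794189453), 89.26457214355469)
536 134 [540.8  -9.7 133.1] -16.4 -3.2
544 158 [547.8  -9.9 133.7] -16.6 -3.3
552 148 [556.   -9.7 133.7] -16.1 -3.4
560 150 [563.9  -9.6 133.7] -16.4 -3.6
568 149 [572.   -9.8 133.7] -16.7 -2.9
576 148 [579.8 -10.  133.6] -17.0 -3.0
584 138 [587.9  -9.8 133.5] -17.1 -3.2
592 78 [594.1  -9.9 133.5] -16.6 -3.3
```

View pics/w14.png

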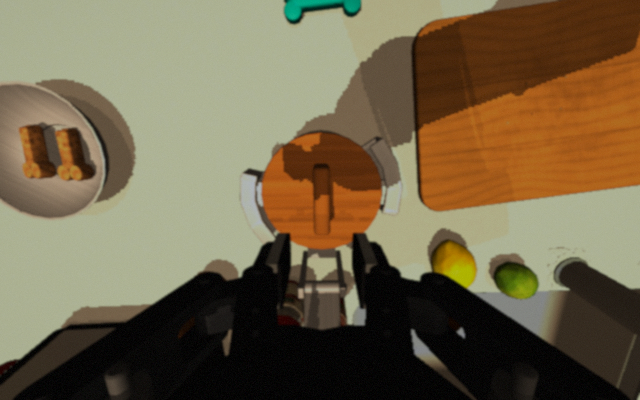

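Call:
{"op": "step_arm", "data": {"increments": [[0,0.0005,0.05,0,0,-0.015,0.4],[0,0.0005,0.095,0,0,-0.015,0.4],[0,0.0005,0.1,0,0,-0.015,0.4],[0,0.0005,0.1,0,0,-0.015,0],[0,0.0005,0.1,0,0,-0.015,0],[0,0.0005,0.1,0,0,-0.015,0],[0,0.0005,0.1,0,0,0.02,0],[0,0.0005,0.1,0,0,0.06,0],[0,0.0005,0.1,0,0,0.08,0],[0,0.0005,0.1,0,0,0.08,0]], "squeeze": 80}}

```text
t: 42.65
tool_pos: [570.2, -9.8, 285.9]
tool_rot: [[-0.995, 0.104, 0.0], [0.104, 0.995, -0.001], [-0.0, -0.0, -1.0]]
ft_force: [-2.3, 0.3, 5.4]
width: 12.4
grasp_force: 102.9
```

```bash
python3 -c "
from bisc import *
go((571,-10.9,286.5,3.119)); print(arm.get_state()['wrist_torque'])
"
```

```text
t 42.65 pos [570.2  -9.8 285.9] psi 3.037 q [ 0.33  0.29 -0.38  0.   -0.9  -2.  ] w 12.4 f 102.9 F [-2.3  0.3  5.4]
[-0.001  -0.0011 -0.0006] [-0.0005  0.0003 -0.0819] rows>= 0.4
[0.14671276 0.86225719 2.39195233]
```

Call:
{"op": "step_arm", "data": {"increments": [[0,0,0,0,0,0,0.4],[0,0,0,0,0,0,0.4],[0,0,0,0,0,-0.03,0.4],[0,0,-0.03,0,0,-0.06,0.4],[0,0,-0.08,0,0,-0.08,0.4],[0,0,-0.1,0,0,-0.08,0.4],[0,0,-0.1,0,0,-0.08,0.4]]}}

```text
t: 43.52
tool_pos: [570.3, -10.0, 386.7]
tool_rot: [[-1.0, 0.026, 0.002], [0.026, 1.0, 0.001], [-0.002, 0.001, -1.0]]
ft_force: [-0.5, 0.2, -0.7]
width: 34.0
grasp_force: 0.0
```

```bash
python3 -c "
from bisc import *
go((571,-10.9,286.5,3.119))
cal=arm.calibration('wrist')
p,d=arm.snapshot('wrist'); cv2.imwrite('pics/w15.png',p)
P=cloud('wrist',d,cal); Z=P[...,2]
m=(d>0)&(Z>128)&(Z<140)&(abs(P[...,0]-570)<60)&(abs(P[...,1]+10)<50)
q=P[m]; r=cv2.minAreaRect(q[:,:2].astype(np.float32)); print(len(q),np.median(q,0),r)
xs=[];ys=[]
for lo in range(540,592,4):
    s=q[(q[:,0]>=lo)&(q[:,0]<lo+4)]; xs.append(lo+2); ys.append((s[:,1].min()+s[:,1].max())/2)
print(np.polyfit(xs,ys,1))
C,_=ray('wrist',(0,0)); print(C)
"
```

```text
t 43.52 pos [570.3 -10.  386.7] psi 3.115 q [ 0.33  0.2  -0.25 -0.   -1.12 -1.92] w 34.0 f 0.0 F [-0.5  0.2 -0.7]
[-0.0005 -0.001   0.1002] [ 0.0012  0.0023 -0.0038] rows>= 1.6
1104 [565.03832523  -9.59006658 133.60947172] ((567.4735107421875, -9.844955444335938), (13.545796394348145, 59.42903137207031), 88.7970962524414)
[-0.01530719 -0.96860069]
[498.62009256  -8.18319922 355.33410032]
```

```bash
python3 -c "
from bisc import *
go((711,-12.3,480,3.117),(711,-12.3,408,3.117))
for a in np.arange(2.1,-0.01,-.1): print(a.round(2),(-128*(np.cos(a)-np.cos(2.1))).round(1),(128*(np.sin(a)-np.sin(2.1))).round(1))
"
```

```text
t 43.58 pos [569.8 -10.  385.2] psi 3.115 q [ 0.33  0.2  -0.25 -0.   -1.12 -1.92] w 34.4 f 0.0 F [-0.6  0.2 -1. ]
[-0.1412  0.0016 -0.0948] [ 0.0008 -0.0002 -0.0021] rows>= 2.7
[-0.1412  0.0015 -0.0228] [ 0.0008 -0.0002 -0.0021] rows>= 2.3
2.1 -0.0 0.0
2.0 -11.4 5.9
1.9 -23.2 10.6
1.8 -35.5 14.2
1.7 -48.1 16.4
1.6 -60.9 17.5
1.5 -73.7 17.2
1.4 -86.4 15.6
1.3 -98.9 12.8
1.2 -111.0 8.8
1.1 -122.7 3.6
1.0 -133.8 -2.8
0.9 -144.2 -10.2
0.8 -153.8 -18.7
0.7 -162.5 -28.0
0.6 -170.3 -38.2
0.5 -177.0 -49.1
0.4 -182.5 -60.6
0.3 -186.9 -72.7
0.2 -190.1 -85.1
0.1 -192.0 -97.7
-0.0 -192.6 -110.5
```

Call:
{"op": "step_arm", "data": {"increments": [[0,0,-0.05,0,0,0,0.35],[-0.03,0,-0.095,0,0,0,0.35],[-0.085,0.001,-0.095,0,0,0,0.35],[-0.13,0.0015,-0.095,0,0,0,0.35],[-0.1412,0.0015,-0.09,0,0,0,0.35],[-0.1412,0.0015,-0.06,0,0,0,0.35],[-0.1412,0.0015,-0.03,0,0,0,0.35],[-0.1412,0.0015,-0.0228,0,0,0,0.35],[-0.1412,0.0015,-0.0228,0,0,0,0.35]], "squeeze": 30}}

```text
t: 44.7
tool_pos: [710.6, -12.7, 406.7]
tool_rot: [[-1.0, 0.027, -0.004], [0.027, 1.0, -0.001], [0.004, -0.001, -1.0]]
ft_force: [-0.5, -2.7, -2.2]
width: 29.6
grasp_force: 1.6
```

```bash
python3 -c "
from bisc import *
go((711,-12.3,408,3.117))
cal=arm.calibration('wrist')
p,d=arm.snapshot('wrist'); cv2.imwrite('pics/w16.png',p)
P=cloud('wrist',d,cal); m=(d>0)&(P[...,2]>150)&(P[...,2]<275)&(abs(P[...,1]+12)<16)&(P[...,0]>640)&(P[...,0]<740)
q=P[m];print(len(q))
for z in range(150,275,12):
    s=q[(q[:,2]>=z)&(q[:,2]<z+12)]
    if len(s)>4: print(z,len(s),np.median(s,0).round(1),s[:,1].min().round(1),s[:,1].max().round(1))
"
```

```text
t 44.70 pos [710.6 -12.7 406.7] psi 3.114 q [ 0.26  0.42  0.11 -0.   -1.26 -1.85] w 29.6 f 1.6 F [-0.5 -2.7 -2.2]
[-0.0003  0.0004 -0.0013] [-0.0008 -0.0038 -0.0025] rows>= 0.0
8261
150 341 [649.6 -12.3 155.7] -27.9 2.9
162 348 [656.7 -12.4 167.9] -23.7 -0.2
174 388 [663.8 -11.9 180. ] -23.3 -0.9
186 622 [669.6 -12.1 192.2] -26.9 3.1
198 765 [676.3 -12.8 204.2] -27.1 3.0
210 887 [683.4 -12.5 216. ] -27.2 2.8
222 1116 [690.3 -12.5 228.3] -27.8 2.8
234 1467 [696.4 -12.6 239.6] -28.0 4.0
246 1028 [701.9 -12.6 251.2] -28.0 4.0
258 1000 [709.  -12.6 263.2] -28.0 4.0
270 299 [707.2   2.7 272.1] -28.0 4.0
```

Call:
{"op": "step_arm", "data": {"increments": [[-0.004,0,-0.0067,0,0,0,0.4],[-0.004,0,-0.0067,0,0,0,0.4],[-0.004,0,-0.0067,0,0,0,0],[-0.004,0,-0.0067,0,0,0,0],[-0.004,0,-0.0067,0,0,0,0],[-0.004,0,-0.0067,0,0,0,0]], "squeeze": 30}}

```text
t: 45.5
tool_pos: [715.2, -12.7, 414.8]
tool_rot: [[-1.0, 0.027, -0.0], [0.027, 1.0, -0.001], [0.0, -0.001, -1.0]]
ft_force: [0.5, -3.6, 4.8]
width: 11.5
grasp_force: 32.5
```

```bash
python3 -c "
from bisc import *
go((714.5,-12.3,413,3.117))
"
```

```text
t 45.50 pos [715.2 -12.7 414.8] psi 3.115 q [ 0.25  0.42  0.13  0.   -1.28 -1.85] w 11.5 f 32.5 F [ 0.5 -3.6  4.8]
[0.0007 0.0004 0.0018] [-0.0006 -0.0004 -0.0023] rows>= 0.0
```

Call:
{"op": "step_arm", "data": {"increments": [[0.012,0,-0.006,0,0,0,0],[0.0245,-0.0003,-0.011,0,0,0,0],[0.0374,-0.0005,-0.015,0,0,0,0],[0.0507,-0.0006,-0.0173,0,0,0,0],[0.0642,-0.0008,-0.0185,0,0,0,0],[0.0777,-0.001,-0.0181,0,0,0,0],[0.0911,-0.0012,-0.0165,0,0,0,0],[0.1043,-0.0013,-0.0135,0,0,0,0],[0.1171,-0.0015,-0.0093,0,0,0,0],[0.1294,-0.0017,-0.0038,0,0,0,0]]}}

```text
t: 46.75
tool_pos: [585.6, -10.8, 419.2]
tool_rot: [[-1.0, 0.027, 0.001], [0.027, 1.0, -0.0], [-0.001, -0.0, -1.0]]
ft_force: [1.0, -4.2, 4.9]
width: 11.2
grasp_force: 34.0
```

```bash
python3 -c "
from bisc import *
go((511,-9.7,297,3.117))
"
```

```text
t 46.75 pos [585.6 -10.8 419.2] psi 3.115 q [ 0.32  0.2  -0.17  0.   -1.2  -1.91] w 11.2 f 34.0 F [ 1.  -4.2  4.9]
[ 0.0748 -0.0009  0.1221] [-0.0001  0.0013 -0.0021] rows>= 2.3
```

Call:
{"op": "step_arm", "data": {"increments": [[0.0117,-0.0001,0.0068,0,0,0,0],[0.0227,-0.0002,0.0146,0,0,0,0],[0.0328,-0.0004,0.0235,0,0,0,0],[0.042,-0.0005,0.0333,0,0,0,0],[0.0502,-0.0006,0.0441,0,0,0,0],[0.0573,-0.0007,0.0556,0,0,0,0],[0.0631,-0.0008,0.0677,0,0,0,0],[0.0677,-0.0009,0.0805,0,0,0,0],[0.0711,-0.0009,0.0936,0,0,0,0],[0.0731,-0.0009,0.1068,0,0,0,0]]}}

```text
t: 48.0
tool_pos: [511.0, -9.7, 310.4]
tool_rot: [[-1.0, 0.027, -0.004], [0.027, 1.0, -0.0], [0.004, -0.0, -1.0]]
ft_force: [-3.8, -2.4, 4.0]
width: 11.5
grasp_force: 37.6
```

```bash
python3 -c "
from bisc import *
go((511,-9.7,297,3.117))
"
```

```text
t 48.00 pos [511.   -9.7 310.4] psi 3.114 q [ 0.37  0.18 -0.47 -0.   -0.92 -1.96] w 11.5 f 37.6 F [-3.8 -2.4  4. ]
[-0.      0.      0.0134] [-0.0002 -0.0042 -0.0028] rows>= 0.2
```

Call:
{"op": "step_arm", "data": {"increments": [[0.0003,0,0.007,0,0,0,0],[0.0003,0,0.0135,0,0,0,0],[0.0003,0,0.017,0,0,0,0],[0.0003,0,0.018,0,0,0,0],[0.0003,0,0.018,0,0,0,0]]}}

```text
t: 48.62
tool_pos: [510.6, -9.7, 292.6]
tool_rot: [[-1.0, 0.027, -0.005], [0.027, 1.0, -0.0], [0.005, -0.001, -1.0]]
ft_force: [-6.9, -2.2, 4.7]
width: 11.1
grasp_force: 38.6
```

```bash
python3 -c "
from bisc import *
go((511,-9.7,297,3.117))
"
```

```text
t 48.62 pos [510.6  -9.7 292.6] psi 3.114 q [ 0.37  0.2  -0.5  -0.   -0.88 -1.96] w 11.1 f 38.6 F [-6.9 -2.2  4.7]
[-0.0003  0.     -0.0044] [-0.0005 -0.0054 -0.0029] rows>= 0.1
```

Call:
{"op": "step_arm", "data": {"increments": [[0,0,0.002,0,0,0,0],[0,0,0.004,0,0,0,0],[0,0,0.006,0,0,0,0],[0,0,0.006,0,0,0,0]]}}

```text
t: 49.12
tool_pos: [510.6, -9.7, 290.8]
tool_rot: [[-1.0, 0.026, -0.003], [0.026, 1.0, -0.001], [0.003, -0.001, -1.0]]
ft_force: [-24.3, 1.3, 45.3]
width: 11.8
grasp_force: 44.2
```

```bash
python3 -c "
from bisc import *
go((511,-9.7,297,3.117))
p,D=arm.snapshot('top');P=cloud('top',D);m=(P[...,2]>125)&(P[...,2]<175)&(abs(P[...,1]+11)<14)&(P[...,0]<660)&(P[...,0]>490);q=P[m]
for x in range(495,660,15):
    s=q[(q[:,0]>=x)&(q[:,0]<x+15)]
    if len(s)>4: print(x,len(s),np.median(s,0).round(1))
"
```

```text
t 49.12 pos [510.6  -9.7 290.8] psi 3.116 q [ 0.37  0.2  -0.5  -0.   -0.88 -1.96] w 11.8 f 44.2 F [-24.3   1.3  45.3]
[-0.0004  0.0001 -0.0062] [-0.0009 -0.003  -0.0012] rows>= 0.1
630 7 [640.7   1.  142.7]
645 12 [648.6  -3.3 145.4]
```

Call:
{"op": "step_arm", "data": {"increments": [[0,0,-0.003,0,0,0,0.4],[0,0,-0.003,0,0,0,0.4],[0,0,-0.003,0,0,0,0.4],[0.005,0,-0.03,0,0,0,0.4],[0.01,0,-0.08,0,0,0,0.4],[0.01,0,-0.12,0,0,0,0.4],[0.01,0,-0.12,0,0,0,0.4]]}}

```text
t: 50.05
tool_pos: [503.2, -9.0, 410.2]
tool_rot: [[-1.0, 0.027, 0.004], [0.027, 1.0, 0.002], [-0.004, 0.002, -1.0]]
ft_force: [0.5, -0.7, -1.2]
width: 34.3
grasp_force: 0.0
```

```bash
python3 -c "
from bisc import *
go((511,-9.7,297,3.117))
cal=arm.calibration('wrist');p,d=arm.snapshot('wrist'); cv2.imwrite('pics/w17.png',p);P=cloud('wrist',d,cal)
m=(d>0)&(P[...,2]>125)&(P[...,2]<175)&(abs(P[...,1]+11)<18)&(P[...,0]<660)&(P[...,0]>490);q=P[m]
for x in range(495,660,15):
    s=q[(q[:,0]>=x)&(q[:,0]<x+15)]
    if len(s)>4: print(x,len(s),np.median(s,0).round(1))
"
```

```text
t 50.05 pos [503.2  -9.  410.2] psi 3.115 q [ 0.37  0.07 -0.35 -0.   -1.15 -1.97] w 34.3 f 0.0 F [ 0.5 -0.7 -1.2]
[-0.0074 -0.0007  0.1133] [ 0.0017  0.004  -0.0021] rows>= 1.8
495 143 [504.9  -9.8 146.2]
510 202 [517.4 -10.1 146.5]
525 417 [533.5 -10.5 143.3]
540 472 [547.5 -10.2 143.4]
555 438 [562.5 -10.5 143.3]
570 424 [577.4 -10.9 143.3]
585 401 [592.3 -11.1 143.4]
600 390 [607.2 -11.2 143.3]
615 372 [622.5 -11.6 143.4]
630 284 [636.  -10.4 143.2]
```

```bash
python3 -c "
from bisc import *
p,d=arm.snapshot('scene');cv2.imwrite('pics/end.png',cv2.resize(p[130:330,180:500],None,fx=2.5,fy=2.5))"
```

```text
(no output)
```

View pics/end.png

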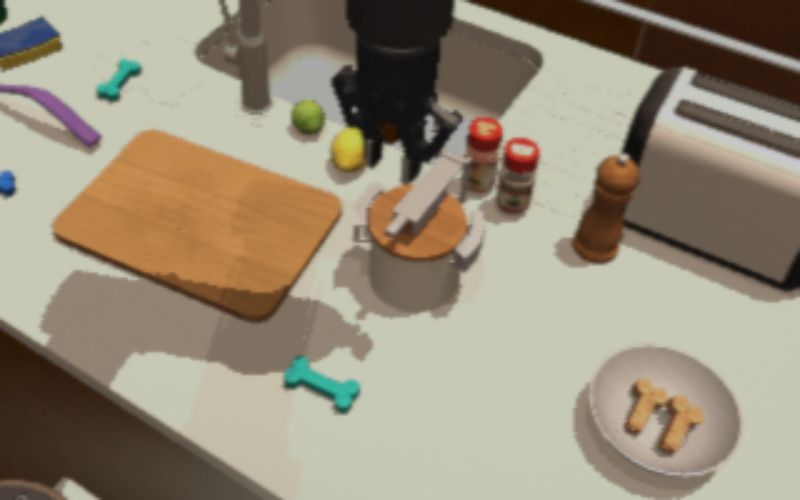

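The picture shows an empty board, the closed jar with its tab flat at (430,195), both snapped biscuits in the bowl at (660,415), and everything else in place.

```bash
python3 -c "
from cell import arm
print(arm.close_job())"
```

```text
the job is handed in; nothing more can be done
None
```

The job is handed in at about 50 s: two whole biscuits are in the jar and two snapped ones in the bowl, with the cap screwed home to its stop and the tab folded fully down.

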